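# Clear, load and start the lens-cell press

### The arm

A 7-joint arm with a two-finger parallel gripper is mounted at the origin on the work surface. World frame = base frame: x ahead of the robot, y to its left, z up, the work surface at z = 0. Lengths are in m, angles in degrees, forces in N, time in s.
With the tool pointing down it reaches from about 0.425 to 0.875 m from the base axis. Payload 4.7 kg.
Tool frame: the origin (TCP) lies at the very end of the fingers, on their centre line; the grasp point (between the pads) lies 19 mm behind it (ctrl.grasp_offset is the distance from the TCP to the grasp point, in m); z points along the fingers, y is the direction in which the jaws open and shut (so a half turn about z gives the same grasp; the last joint's range is limited). The gripper opens to 85 mm and grips with 20 to 120 N. Pads are 22 mm wide; open, the fingers measure 114 mm over their backs; the gripper's body (76 mm by 85 mm) begins 54 mm behind the grasp point. The pads swing forward as they close: fully open they stand 13 mm farther back than shut.
Start: joints at [-72.072, 18.392, -4.016, 83.108, 1.295, 78.541, -3.26], TCP at [0.191, 0.621, 0.231] pointing down, gripper open.
Joint ranges: [-163.93, 163.93], [-17.29, 119.83], [-79.2, 71.16], [3.27, 140.29], [-89.18, 269.18], [5.43, 117.66], [-154.24, 154.24]. Speed limits (degrees/s): [147.25, 147.25, 180, 180, 180, 180, 180].

### API

Orientations are given as a 3x3 rotation matrix whose columns are the frame's x, y, z axes.
In Python, from bench import ctrl gives the robot as it stands.
- The arm moves only by the tool servo_tool, never from a script. Its argument "increments" is text: rows parted by semicolons, each of 7 numbers parted by spaces: the opening, from 0 (shut) to 1 (fully open), then the shift along the tool's x, y, z as a fraction of full scale, then the turn, a rotation vector about the tool's x, y, z as a fraction of full scale. A call has 1 to 20 rows; each row is the pose to reach, as a shift and turn from the pose commanded when the call began, along the tool's axes at that moment; what a row does not reach only later rows make up. Full scale, the value 1, is 0.1 m for a shift and pi/2 rad for a turn. A row lasts 1/10 s, in which the tool goes at most 50 mm and 8.59 degrees, less where a joint would pass 70% of its speed; a pose out of reach is approached as far as the arm can. A call with a number of a shift or a turn outside -1 to 1 is refused whole. A call with a gripper value outside its range is refused whole. The fingers move at their own pace and stop on an object; the grip force is fixed at half the most. Time passes only in rows, so rows that repeat a pose let the fingers close. It gives the time, the measured TCP pose, the force and the opening at its end, in the units of the state.
- ctrl.get_obs(): the state, without advancing time (a new reading comes with each control period).
- ctrl.capture(name): name is "scene" or "side" or "wrist"; returns a dict with "frame" (480x640x3 uint8, red, green, blue), "K" (3x3 intrinsics, pixels), "rvec" (rotation vector, rad) and "tvec" (3), from world to camera coordinates, as OpenCV has them. Camera axes: x right, y down, z forward; pixel columns grow to the right and rows downward; lengths in m; the calibration is good to about 2 mm. A picture is of the moment at which its call begins. There is no depth.
- ctrl.close_job(): hands the job in, once; it reports no verdict.
The state is a dict: "time": time; "joint_positions": joint angles; "dq": joint speeds; "joint_efforts": joint torques, N m; "ee_pos": TCP position; "tool_rot": TCP orientation; "ft_force": force on the tool from outside, world axes, zero at the start; "ft_torque": the same for the moment, N m; "width": finger opening in m.
Only numpy, scipy, OpenCV 4.12 (cv2) and the standard library are available. Lean on these libraries where they do the work, as an engineer would, in place of code of your own. Each camera call takes 0.05 s, during which the arm holds its last target. There are 200 camera calls.

### The job

Change over the lens-cell press: move every finished lens cell from its catch tray into the blue tote, standing upright, and build the next stack on the loading nest between the four posts: black spacer first, the glass lens blank on it (set it down, do not drop it), the brass retaining ring on top. Then slide the carriage with the stack fully home under the ram and, only once the catch tray is cleared and the carriage is home, press the green start button right down and let it go. Leave everything else on the bench where it is.

Things in the scene. Friction and masses are not known exactly. Their poses are not given: they have to be found in the camera images.
- press: white bench press that closes lens cells, fixed, turned by up to 0.12 rad; origin on the bench under the ram axis, x = the way the carriage slides home (away from the robot), y left. Base x -200..180, y -100..70 mm, 30 mm high. Column x 100..170 mm, 90 mm wide, 360 mm high. Sheet chute on its right: x -53..33, y -146..-95 mm, up to 62 mm high.
- ram (a point): lower end of the ram pad (56 mm diameter; cylinder above it 66 mm, head arm 75 mm wide from there back to the column), on the ram axis 178 mm above the bench; the nest stands under it when the carriage is home. A grey ejector block stands left of it, x -20..20, y 52..66 mm (cylinder to 96) in the press axes, 105 mm high
- tray (a point): catch tray on the right side of the press, part of it, axes as the press: open aluminium tray, outside 330 (x) x 124 (y) x 18 mm high, walls 4 mm; the point is the centre of its inner floor, 4 mm above the bench. The finished cells stand in it in a row along x, about 75 mm apart.
- carriage (a joint): carriage travel in m: 0 fully out (towards the robot), 0.145 fully home under the ram; starts between 0 and 0.012, stays where it is left, needs about 4 N to move.
- nest (a point): loading nest on the carriage: centre of the top of its round seat (56 mm diameter, 12 mm above the carriage plate, 58 mm above the bench), axes as the press. Four round-ended 8 mm posts at x, y = +-25.6 mm rise 71 mm above it; 60 mm discs fit between them with 2 mm play all round; fingers enter along the nest's x or y, where the posts leave 43 mm gaps. The carriage plate is 92 mm wide.
- pull (a point): black upright pull post of the carriage, 22 mm diameter, 52 mm high, 100 mm towards the robot from the nest centre; the point is its mid-height, 72 mm above the bench; its top is 26 mm above the point.
- start (a joint): green start button travel in m: 0 released, 0.006 fully down (about 5 N); springs back. Counts as pressed beyond 0.0045.
- start_top (a point): centre of the top of the green start button, 34 mm diameter, on the front right of the press base, pressed straight down.
- spacer_mid (a point): black spacer, plain ring, outside 60 mm, hole 44 mm, 20 mm high; the point is its centre, half-way up. Lies flat on the parts tray.
- lens_mid (a point): clear glass lens blank, flat disc of 60 mm diameter, 18 mm high; the point is its centre, half-way up. Lies flat on the parts tray.
- retainer_mid (a point): brass retaining ring, outside 60 mm, hole 40 mm, 14 mm high; the point is its centre, half-way up. Lies flat on the parts tray.
- parts_tray: low white tray, outside 340 (x) x 126 (y) x 12 mm high, walls and floor 4 mm, with a blue mat, that holds the three stack parts, which lie about 105 mm apart in a row along its x, in any order; origin under its centre.
- tote_floor (a point): blue open tote, inside 190 x 190 mm, walls 5 mm thick and 60 mm high above the bench; the point is the centre of its inner floor, 5 mm above the bench; x and y along its sides.
- dish: clear culture dish with red content, 94 mm diameter, 20 mm high; bystander, origin under its centre
- tips: blue box with clear lid, 85 x 120 x 72 mm high; bystander, origin under its centre
- tissues: cardboard tissue box 110 x 210 x 70 mm high; bystander, origin under its centre
- driver: screwdriver lying on the bench; bystander
- jar: amber jar with white cap, 60 mm diameter, 85 mm high; bystander, origin under its centre
- beaker: empty glass beaker, 76 mm diameter, 95 mm high; bystander, origin under its centre
- cell1_mid (a point): finished lens cell 1 (two to four of the four are present), upright: dark body 66 mm diameter, 36 mm high with an orange band, and on it a bright nose 44 mm diameter, 34 mm high; 70 mm high in all. The point is its centre, 35 mm above its foot, z up; the nose spans 1 to 35 mm above the point. Grip it by the nose.
- cell2_mid (a point): finished lens cell 2 (two to four of the four are present), upright: dark body 66 mm diameter, 36 mm high with an orange band, and on it a bright nose 44 mm diameter, 34 mm high; 70 mm high in all. The point is its centre, 35 mm above its foot, z up; the nose spans 1 to 35 mm above the point. Grip it by the nose.
- cell3_mid (a point): finished lens cell 3 (two to four of the four are present), upright: dark body 66 mm diameter, 36 mm high with an orange band, and on it a bright nose 44 mm diameter, 34 mm high; 70 mm high in all. The point is its centre, 35 mm above its foot, z up; the nose spans 1 to 35 mm above the point. Grip it by the nose.
- cell4_mid (a point): finished lens cell 4 (two to four of the four are present), upright: dark body 66 mm diameter, 36 mm high with an orange band, and on it a bright nose 44 mm diameter, 34 mm high; 70 mm high in all. The point is its centre, 35 mm above its foot, z up; the nose spans 1 to 35 mm above the point. Grip it by the nose.
Things that resemble listed ones, but are neither listed nor needed, are in the scene too. There is more than one size of the part that bears lens_mid; the job needs the larger.

How it is judged (in metres and radians):
On the way, in this order (a step that is already met when the one before it is completed fails the run):
1. the spacer lies flat on the seat of the nest (horizontal distance between spacer_mid and nest below 0.007 m and z of spacer_mid in the frame of nest between 0.006 and 0.014 m and angle between the z axis of spacer_mid and the z axis of nest, either way round below 0.12 rad), for 0.2 s.
2. the lens blank lies flat on the spacer in the nest (all of step 1 and horizontal distance between lens_mid and nest below 0.007 m and z of lens_mid in the frame of nest between 0.025 and 0.033 m and angle between the z axis of lens_mid and the z axis of nest, either way round below 0.12 rad), for 0.2 s.
3. the retaining ring lies flat on the lens blank: the stack is complete, in build order (all of step 2 and horizontal distance between retainer_mid and nest below 0.007 m and z of retainer_mid in the frame of nest between 0.041 and 0.049 m and angle between the z axis of retainer_mid and the z axis of nest, either way round below 0.12 rad), for 0.2 s.
4. the carriage is fully home with the whole stack in the nest (all of step 3 and value of joint carriage above 0.139 m), for 0.2 s.
5. the start button is pressed down with the carriage home and every finished cell in the tote (value of joint start above 0.0045 m and value of joint carriage above 0.139 m and x of cell1_mid in the frame of tote_floor between -0.075 and 0.075 m and y of cell1_mid in the frame of tote_floor between -0.075 and 0.075 m and z of each of cell1_mid, cell2_mid, cell3_mid, cell4_mid in the frame of tote_floor below 0.043 m and angle between each of cell1_mid, cell2_mid, cell3_mid, cell4_mid's own z axis and vertical below 0.2 rad and x of cell2_mid in the frame of tote_floor between -0.075 and 0.075 m and y of cell2_mid in the frame of tote_floor between -0.075 and 0.075 m and x of cell3_mid in the frame of tote_floor between -0.075 and 0.075 m and y of cell3_mid in the frame of tote_floor between -0.075 and 0.075 m and x of cell4_mid in the frame of tote_floor between -0.075 and 0.075 m and y of cell4_mid in the frame of tote_floor between -0.075 and 0.075 m), for 0.05 s.
At the end, for the whole second after the job is handed in: Every cell present stands upright (0.2 rad) on the tote floor; spacer, lens blank and ring lie in that order on the nest, flat, centred within 7 mm, heights within 4 mm; carriage home (over 0.139); button pressed (over 0.0045) last and released; all at rest (all of step 4 and value of joint start below 0.002 m and x of cell1_mid in the frame of tote_floor between -0.075 and 0.075 m and y of cell1_mid in the frame of tote_floor between -0.075 and 0.075 m and z of each of cell1_mid, cell2_mid, cell3_mid, cell4_mid in the frame of tote_floor below 0.043 m and angle between each of cell1_mid, cell2_mid, cell3_mid, cell4_mid's own z axis and vertical below 0.2 rad and x of cell2_mid in the frame of tote_floor between -0.075 and 0.075 m and y of cell2_mid in the frame of tote_floor between -0.075 and 0.075 m and x of cell3_mid in the frame of tote_floor between -0.075 and 0.075 m and y of cell3_mid in the frame of tote_floor between -0.075 and 0.075 m and x of cell4_mid in the frame of tote_floor between -0.075 and 0.075 m and y of cell4_mid in the frame of tote_floor between -0.075 and 0.075 m and linear speed of each of lens, retainer, cell1, cell2, cell3, cell4 below 0.03 m/s); the robot touches nothing.
It fails at once if the start button is pressed before the carriage is home (value of joint start above 0.0045 m and value of joint carriage below 0.135 m).
It fails at once if the start button is pressed while a finished cell is not yet in the tote (value of joint start above 0.0045 m and (x of any of cell1_mid, cell2_mid, cell3_mid, cell4_mid in the frame of tote_floor below -0.08 m or x of any of cell1_mid, cell2_mid, cell3_mid, cell4_mid in the frame of tote_floor above 0.08 m or y of any of cell1_mid, cell2_mid, cell3_mid, cell4_mid in the frame of tote_floor below -0.08 m or y of any of cell1_mid, cell2_mid, cell3_mid, cell4_mid in the frame of tote_floor above 0.08 m)).
It fails at once if the lens blank is dropped into the nest (linear speed of lens above 0.6 m/s and horizontal distance between lens_mid and nest below 0.03 m and z of lens_mid in the frame of nest below 0.075 m).
It fails at once if something else on the bench is moved by more than 30 mm (distance of any of dish, tips, tissues, driver, jar, beaker from where it was at the start of the episode above 0.03 m).
Of cell1, cell2, cell3, cell4 only 2 to 4 are there at a start; the rules pass over those that are not, and their reading is None.
At some moment in a run one of cell1, cell2, cell3, cell4, spacer, retainer may be knocked a few centimetres aside while the robot is not near it.
It also fails if it takes over 210 s, if anything falls off the work surface, if the arm or the gripper's body presses on something with over 40 N, if the wrist force passes 120 N, or if a joint passes its speed limit or range.

## Working session

There is one attempt and no reset: what is moved stays moved. The work goes in short steps, Python scripts to look and compute and a tool call to move; the robot and the scene stay as the last step left them, time stands still between calls to the robot, and variables do not carry over. Pictures are saved under pics/ and viewed, about 12 in all and at most 16, crops included, and the job is handed in when it is done.

Besides the shell and the picture viewer there is one more tool, called after "Emit:" as name(argument=value, ...) on one line, values as JSON. servo_tool: Moves the arm, as the interface text tells. Shift numbers are shares of 0.1 m and turn numbers shares of pi/2 rad, none past 1 either way. Its arguments: {"type":"object","properties":{"increments":{"type":"string"}},"required":["increments"]}

```bash
ls; mkdir -p pics; cat > h.py <<'E'
import numpy as np, cv2
from bench import ctrl
def cap(n,save=None):
    c=ctrl.capture(n)
    if save: cv2.imwrite('pics/%s.png'%save,c['frame'][:,:,::-1])
    return c
def P(c): return cv2.Rodrigues(np.array(c['rvec'],float))[0],np.array(c['tvec'],float).ravel(),np.array(c['K'],float)
def ray(c,u,v,z):
    R,t,K=P(c); o=-R.T@t; d=R.T@np.linalg.inv(K)@np.array([u,v,1.]); return o+d*(z-o[2])/d[2]
def proj(c,p):
    R,t,K=P(c); q=K@(R@np.array(p,float)+t); return q[:2]/q[2]
E
python3 - <<'E'
from h import *
a=cap('scene','s0');b=cap('side','d0');w=cap('wrist','w0')
o=ctrl.get_obs();print(o['time'],o['ee_pos'],np.round(o['tool_rot'],3),o['width'])
for c in(a,b,w):
    R,t,K=P(c);print(np.round(-R.T@t,3),np.round(R[2],3),K[0,0])
E
```

```text
pics
0.15 [0.19124407 0.62081025 0.23048338] [[-0.956  0.294 -0.   ]
 [ 0.294  0.956 -0.001]
 [-0.    -0.001 -1.   ]] 0.08505671162938674
[0.609 1.083 0.993] [-0.076 -0.794 -0.603] 554.5477232550229
[0.287 0.884 0.91 ] [ 0.184 -0.753 -0.632] 490.8347397575228
[0.118 0.643 0.372] [ 0.284 -0.089 -0.955] 410.89340099048206
```

View pics/s0.png

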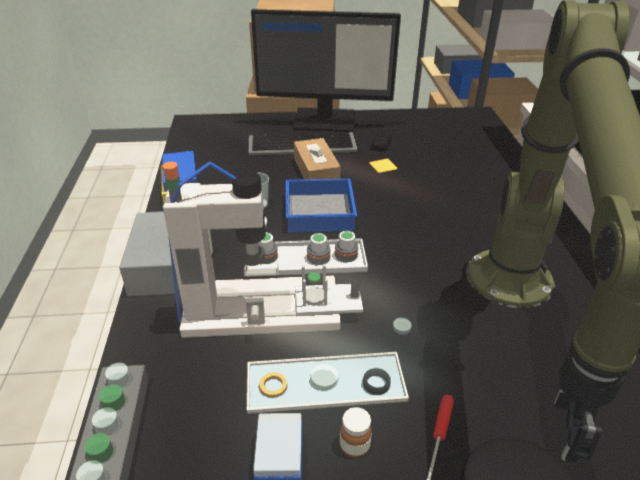

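View pics/d0.png

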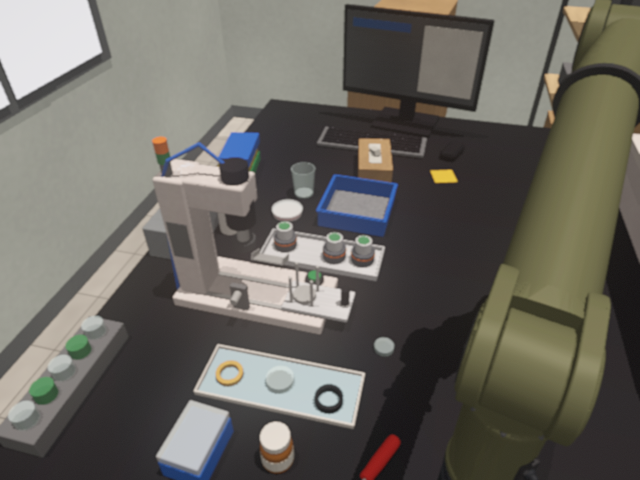

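Scene view: cells at (266,243), (319,245) and (347,243). Brass ring (273,384), lens (324,377) and spacer (376,381) are in the tray. Button is at (314,279), nest posts around (315,290), pull post at (354,287) and tote at (320,205). Lens candidates: tray disc (324,377), loose small disc (402,325), and the discs in the rack lower left. The tray disc fits the description and is the larger.

```bash
python3 - <<'E'
from h import *
a=cap('scene');b=cap('side')
def tri(p,q):
    A=[];B=[]
    for c,(u,v) in((a,p),(b,q)):
        R,t,K=P(c);o=-R.T@t;d=R.T@np.linalg.inv(K)@np.array([u,v,1.]);d/=np.linalg.norm(d)
        M=np.eye(3)-np.outer(d,d);A.append(M);B.append(M@o)
    return np.linalg.lstsq(np.vstack(A),np.hstack(B),rcond=None)[0]
for n,p,q,z in[('ring',(273,384),(230,373),.012),('lens',(324,377),(280,379),.014),('spacer',(376,381),(329,398),.016),
 ('small',(402,325),(384,346),.012),('cellA',(266,238),(285,227),.074),('cellB',(319,239),(335,239),.074),('cellC',(347,237),(363,242),.074),
 ('button',(314,278),(314,277),.04),('pulltop',(355,278),(346,293),.098),('totec',(320,209),(358,207),.005)]:
    print(n,np.round(ray(a,*p,z),3),np.round(ray(b,*q,z),3),np.round(tri(p,q),3))
for c,n,pts in((a,'traycorners parts',[(247,361),(400,354),(406,402),(249,409)]),):
    print(n,[np.round(ray(c,*p,.012)[:2],3) for p in pts])
print('tote rim',[np.round(ray(a,*p,.06)[:2],3) for p in[(286,180),(352,179),(356,212),(287,214)]])
print('catch',[np.round(ray(a,*p,.018)[:2],3) for p in[(364,241),(367,270)]])
f=lambda c,x0,y0,w,h,s:cv2.resize(c['frame'][y0:y0+h,x0:x0+w],None,fx=s,fy=s,interpolation=cv2.INTER_CUBIC)
im=np.hstack([f(a,230,215,160,130,2.5),f(b,230,205,160,130,2.5)])
im2=np.hstack([f(a,235,340,180,80,800/360),f(b,190,330,180,80,800/360)])
cv2.imwrite('pics/c1.png',np.vstack([im,im2[:, :800]])[:,:,::-1])
E
```

```text
ring [0.643 0.315 0.012] [0.641 0.317 0.012] [0.642 0.315 0.01 ]
lens [0.531 0.307 0.014] [0.531 0.307 0.014] [0.531 0.307 0.014]
spacer [0.42  0.328 0.016] [0.419 0.328 0.016] [0.419 0.326 0.013]
small [0.329 0.164 0.012] [0.329 0.166 0.012] [0.329 0.165 0.012]
cellA [ 0.653 -0.125  0.074] [ 0.653 -0.125  0.074] [ 0.653 -0.126  0.073]
cellB [ 0.51  -0.111  0.074] [ 0.507 -0.107  0.074] [ 0.509 -0.115  0.069]
cellC [ 0.432 -0.114  0.074] [ 0.432 -0.112  0.074] [ 0.432 -0.114  0.073]
button [0.532 0.009 0.04 ] [0.534 0.014 0.04 ] [0.532 0.019 0.047]
pulltop [0.437 0.082 0.098] [0.432 0.106 0.098] [0.436 0.094 0.098]
totec [ 0.487 -0.355  0.005] [ 0.491 -0.36   0.005] [ 0.488 -0.345  0.014]
traycorners parts [array([0.7  , 0.247]), array([0.352, 0.253]), array([0.365, 0.383]), array([0.693, 0.375])]
tote rim [array([ 0.589, -0.446]), array([ 0.377, -0.438]), array([ 0.389, -0.252]), array([ 0.592, -0.256])]
catch [array([ 0.375, -0.165]), array([ 0.385, -0.037])]
```

View pics/c1.png

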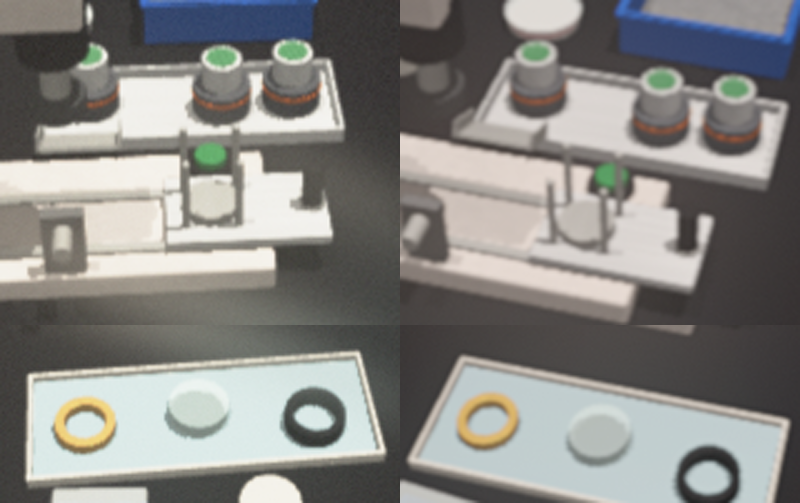

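Close crop: the tray disc is the full 60 mm blank, the same width as the ring and spacer, so the choice holds. Three cells are present, with an empty place near the chute, and the button is the green cap behind the nest. Moving above the spacer with the jaws along the press x axis.

Emit:
servo_tool(increments="1 -1 -0.7 0 0 0 0;1 -1 -0.7 0 0 0 0;1 -1 -0.7 0 0 0 0;1 -1 -0.7 0 0 0 0")

```text
time: 0.65
ee_pos: [0.2706, 0.5214, 0.2317]
tool_rot: [[-0.953, 0.301, 0.002], [0.301, 0.954, -0.001], [-0.002, -0.0, -1.0]]
ft_force: [-0.9, -0.0, 0.2]
width: 0.0855
```

Emit:
servo_tool(increments="1 -1 -0.7 0 0 0 0;1 -1 -0.7 0 0 0 0;1 -1 -0.7 0 0 0 0;1 -1 -0.7 0 0 0 0")

```text
time: 1.05
ee_pos: [0.3441, 0.4259, 0.2316]
tool_rot: [[-0.954, 0.3, 0.001], [0.3, 0.954, -0.0], [-0.001, -0.0, -1.0]]
ft_force: [0.6, -0.7, -1.2]
width: 0.0852
```

Emit:
servo_tool(increments="1 -1 -0.7 0 0 0 0.844;1 -1 -0.7 0 0 0 0.844;1 -1 -0.7 0 0 0 0.844;1 -1 -0.7 0 0 0 0.844;1 -1 -0.7 0 0 0 0.844;1 -1 -0.7 0 0 0 0.844;1 -1 -0.7 0 0 0 0.844;1 -1 -0.7 0 0 0 0.844;1 -1 -0.7 0 0 0 0.844;1 -1 -0.7 0 0 0 0.844;1 -1 -0.7 0 0 0 0.844;1 -1 -0.7 0 0 0 0.844")

```text
time: 2.25
ee_pos: [0.4158, 0.333, 0.2313]
tool_rot: [[0.05, 0.999, -0.0], [0.999, -0.05, 0.0], [0.0, -0.0, -1.0]]
ft_force: [0.0, 0.2, -0.2]
width: 0.0858
```

```bash
cat >> h.py <<'E'
def blob(c,mask,near,r=90,show=True):
    m=mask.astype(np.uint8); n,l,s,ce=cv2.connectedComponentsWithStats(m)
    return [(np.round(ce[i],1),s[i].tolist()) for i in range(1,n) if s[i,4]>60 and np.linalg.norm(ce[i]-near)<r]
def togo(p,z=0):
    o=ctrl.get_obs(); d=np.array([p[0],p[1],z])-o['ee_pos']; print('togo tool(0.1m)',np.round(o['tool_rot'].T@d*10,3),'ee',np.round(o['ee_pos'],4))
E
python3 - <<'E'
from h import *
w=cap('wrist','w1')
o=ctrl.get_obs();print(o['time'],o['ee_pos'],np.round(o['tool_rot'],3))
for n,p in [('spacer',(.419,.327,.016)),('lens',(.531,.307,.014)),('ring',(.642,.315,.012))]: print(n,proj(w,p))
E
```

```text
2.3 [0.41596645 0.33275071 0.23130207] [[ 0.051  0.999 -0.   ]
 [ 0.999 -0.051  0.   ]
 [ 0.    -0.    -1.   ]]
spacer [326.01218367 201.23094648]
lens [451.01754208 216.18310566]
ring [574.88125878 200.88784121]
```

View pics/w1.png

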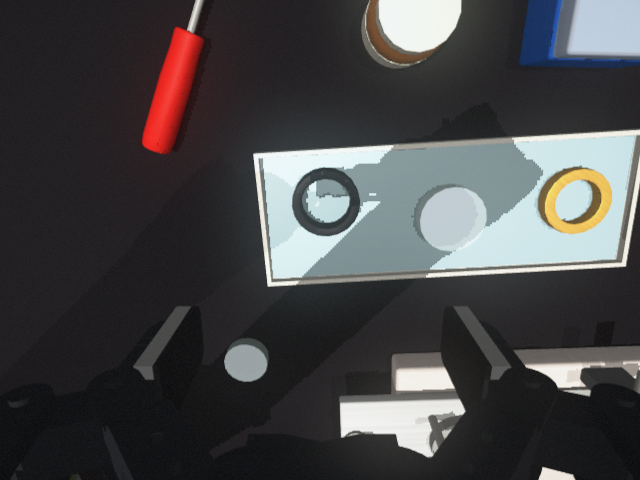

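Wrist view: spacer at (326,201), lens (451,216) and ring (575,200), all within a pixel of prediction. The small decoy is at (246,360). Descending on the spacer.

Emit:
servo_tool(increments="1 -0.055 0.03 1 0 0 0;1 -0.055 0.03 1 0 0 0;1 -0.055 0.03 1 0 0 0")

```text
time: 2.6
ee_pos: [0.415, 0.3228, 0.1251]
tool_rot: [[0.053, 0.999, -0.009], [0.999, -0.053, -0.009], [-0.01, -0.009, -1.0]]
ft_force: [-0.6, -1.2, -0.1]
width: 0.0856
```

Emit:
servo_tool(increments="1 0 0 0.9 0 0 0;1 0 0 0.9 0 0 0;1 0 0 0.9 0 0 0")

```text
time: 2.9
ee_pos: [0.4164, 0.3248, 0.0385]
tool_rot: [[0.053, 0.999, -0.006], [0.999, -0.053, -0.005], [-0.006, -0.006, -1.0]]
ft_force: [-1.9, -0.1, -0.8]
width: 0.0854
```

Emit:
servo_tool(increments="1 0 0 0.15 0 0 0;1 0 0 0.33 0 0 0;1 0 0 0.33 0 0 0;0 0 0 0.33 0 0 0;0 0 0 0.33 0 0 0;0 0 0 0.33 0 0 0;0 0 0 0.33 0 0 0;0 0 0 0.33 0 0 0;0 0 0 0.33 0 0 0;0 0 0 0.33 0 0 0;0 0 0 0.33 0 0 0;0 0 0 0.33 0 0 0")

```text
time: 4.1
ee_pos: [0.4205, 0.328, 0.0118]
tool_rot: [[0.054, 0.999, 0.003], [0.999, -0.054, 0.003], [0.003, 0.002, -1.0]]
ft_force: [-2.1, -1.9, 10.7]
width: 0.0572
```

```bash
python3 - <<'E'
from h import *
w=cap('wrist');a=cap('scene')
f=a['frame'][340:420,320:420];g=w['frame'][150:480,100:540]
cv2.imwrite('pics/g1.png',np.hstack([cv2.resize(f,(413,330),interpolation=cv2.INTER_CUBIC),cv2.resize(g,(387,330))])[:,:,::-1])
E
```

```text
(no output)
```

View pics/g1.png

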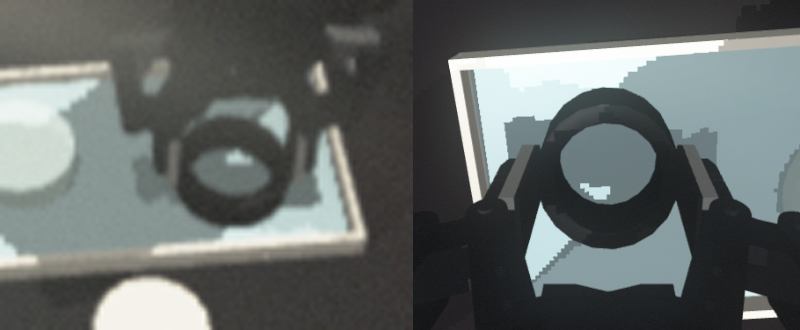

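Spacer is between the pads (wrist crop, ring centred at about (608,165)), with the fingertips touching the mat. Lifting to check the hold.

Emit:
servo_tool(increments="0 0 0 -0.5 0 0 0;0 0 0 -1 0 0 0;0 0 0 -1 0 0 0;0 0 0 -1 0 0 0;0 0 0 -1 0 0 0")

```text
time: 4.7
ee_pos: [0.4184, 0.3262, 0.1081]
tool_rot: [[0.054, 0.999, -0.001], [0.999, -0.054, -0.0], [-0.0, -0.001, -1.0]]
ft_force: [-0.9, 0.7, -0.4]
width: 0.0569
```

Emit:
servo_tool(increments="0 0 0 -0.6 0 0 0;0 0 0 -0.6 0 0 0;0 0 0 -0.6 0 0 0;0 0 0 -0.6 0 0 0")

```text
time: 5.1
ee_pos: [0.4181, 0.3259, 0.1667]
tool_rot: [[0.054, 0.999, -0.002], [0.999, -0.054, -0.002], [-0.002, -0.002, -1.0]]
ft_force: [-0.6, 0.4, -0.8]
width: 0.0572
```

```bash
python3 - <<'E'
from h import *
w=cap('wrist','w2');a=cap('scene');b=cap('side')
o=ctrl.get_obs();e=o['ee_pos'];print(e,np.round(o['tool_rot'],3),o['width'],o['ft_force'])
print('TCP px',proj(w,e),'TCP+3mm',proj(w,e+[0,0,.003]))
f=w['frame'].astype(int);print([ (proj(w,e+[0,dy,.013]).round(1)) for dy in(-.03,.03)])
# posts, seat
A=lambda u,v:(230+u/2.5,215+v/2.5)
B=lambda u,v:(230+(u-400)/2.5,205+v/2.5)
print('seat',ray(a,*A(210,199),.058),ray(b,*B(587,222),.058))
for u,v in[(187,130),(237,130)]:print('posttop far',ray(a,*A(u,v),.129))
for u,v in[(550,183),(567,148),(604,192),(620,155)]:print('post side',ray(b,*B(u,v),.129))
print('pull',ray(a,*A(315,172),.098),ray(b,*B(685,218),.098))
g=lambda c,x0,y0,w,h,s:cv2.resize(c['frame'][y0:y0+h,x0:x0+w],None,fx=s,fy=s,interpolation=cv2.INTER_CUBIC)
cv2.imwrite('pics/c2.png',np.vstack([np.hstack([g(a,290,255,80,60,5),g(b,280,255,80,60,5)]),g(w,0,180,640,300,1.25)[:300,:]])[:,:,::-1])
E
```

```text
[0.41801333 0.32575391 0.16634633] [[ 0.054  0.999 -0.002]
 [ 0.999 -0.054 -0.002]
 [-0.003 -0.002 -1.   ]] 0.05710920421440617 [-1.21749565 -0.23248041 -0.23564677]
TCP px [322.07569179 311.58891639] TCP+3mm [322.06731357 315.41917711]
[array([326.4, 399.8]), array([317.1, 249.5])]
seat [0.53763133 0.09054237 0.058     ] [0.53504796 0.09335512 0.058     ]
posttop far [0.5581885  0.06835382 0.129     ]
posttop far [0.51031078 0.07184585 0.129     ]
post side [0.56053005 0.11987503 0.129     ]
post side [0.55889041 0.07081766 0.129     ]
post side [0.5096428  0.11941797 0.129     ]
post side [0.50796362 0.06831735 0.129     ]
pull [0.43746319 0.10292178 0.098     ] [0.43728828 0.10414028 0.098     ]
```

View pics/c2.png

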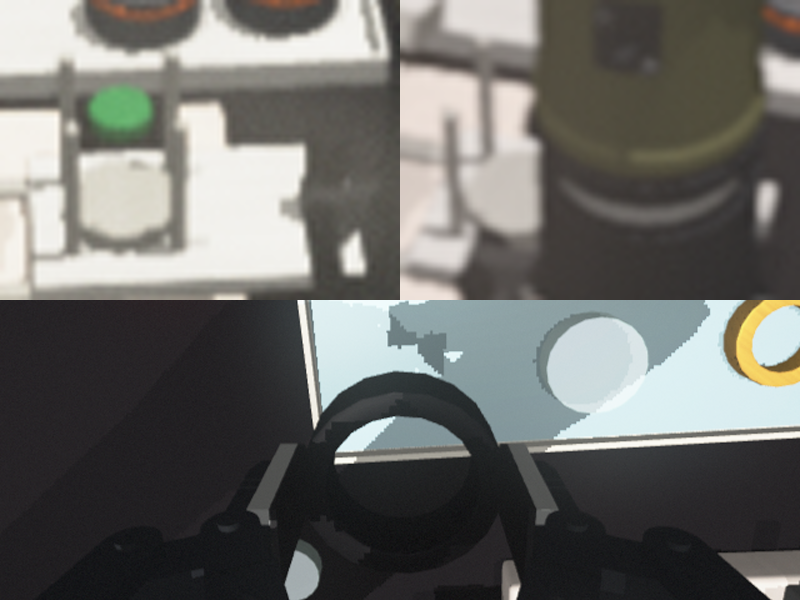

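Spacer is held, at about +y 4–5 mm off the jaw centre. From the post tops the nest is near (0.535, 0.093). Moving above the nest, where the white plate gives contrast.

Emit:
servo_tool(increments="0 -1 0.43 -0.3 0 0 0;0 -1 0.43 -0.3 0 0 0;0 -1 0.43 -0.3 0 0 0;0 -1 0.43 -0.3 0 0 0")

```text
time: 5.65
ee_pos: [0.4576, 0.2217, 0.1982]
tool_rot: [[0.059, 0.998, 0.0], [0.998, -0.059, -0.0], [-0.0, 0.0, -1.0]]
ft_force: [0.4, -0.2, -0.2]
width: 0.0571
```

Emit:
servo_tool(increments="0 -1 0.43 0 0 0 0;0 -1 0.43 0 0 0 0;0 -1 0.43 0 0 0 0;0 -1 0.43 0 0 0 0")

```text
time: 6.05
ee_pos: [0.4939, 0.1218, 0.1974]
tool_rot: [[0.056, 0.998, -0.001], [0.998, -0.056, -0.0], [-0.0, -0.001, -1.0]]
ft_force: [0.3, 0.7, -0.8]
width: 0.0572
```

Emit:
servo_tool(increments="0 -0.3 0.43 0 0 0 0;0 -0.3 0.43 0 0 0 0;0 -0.3 0.43 0 0 0 0;0 -0.3 0.43 0 0 0 0;0 -0.3 0.43 0 0 0 0;0 -0.3 0.43 0 0 0 0")

```text
time: 6.65
ee_pos: [0.5348, 0.0914, 0.1983]
tool_rot: [[0.052, 0.999, -0.0], [0.999, -0.052, 0.001], [0.001, -0.0, -1.0]]
ft_force: [-0.7, 0.3, -1.1]
width: 0.0569
```

```bash
python3 - <<'E'
from h import *
w=cap('wrist','w3');a=cap('scene','s3')
o=ctrl.get_obs();e=o['ee_pos'];print(e,np.round(o['tool_rot'],3))
print('TCP px',proj(w,e))
print([ (proj(w,e+[dx,dy,.012]).round(1)) for dx,dy in((0,-.03),(0,.03),(.03,0),(-.03,0))])
print('nest posts pred',[proj(w,np.array([.535+x,.093+y,.129])).round(0) for x in(-.0256,.0256) for y in(-.0256,.0256)])
E
```

```text
[0.5350806  0.09073663 0.19846099] [[ 0.053  0.999  0.   ]
 [ 0.999 -0.053  0.001]
 [ 0.001  0.    -1.   ]]
TCP px [323.32130463 313.33159768]
[array([327.5, 400. ]), array([318.9, 250.1]), array([408. , 325.7]), array([239.4, 333.5])]
nest posts pred [array([279., 293.]), array([271., 204.]), array([370., 289.]), array([369., 199.])]
```

View pics/w3.png

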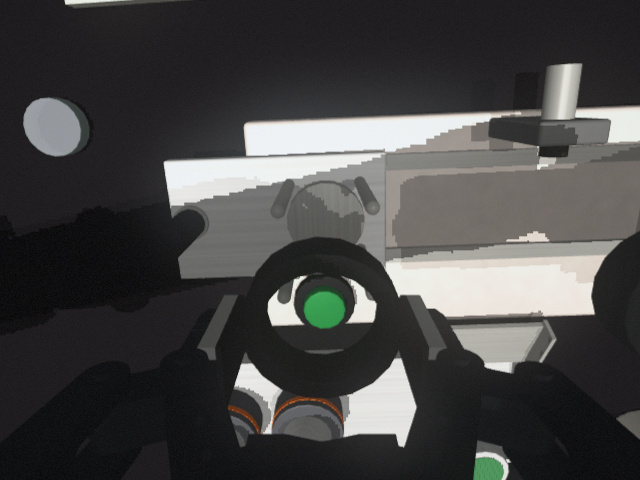

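Wrist view: spacer ring over the nest. Near post tops are at (278,210) and (373,207), far ones at (285,297) and (372,292), and the button at (325,310). Posts sit about 5 px from prediction, so I'm reading edge profiles to get the ring and nest offsets.

```bash
python3 - <<'E'
from h import *
im=cv2.cvtColor(cv2.imread('pics/w3.png'),cv2.COLOR_BGR2GRAY).astype(int)
print('col323',list(enumerate(im[228:290,323],228)))
print('col323b',im[340:405,323])
print('row320',list(enumerate(im[320,225:275],225)));print(im[320,370:420])
for (u,v) in[(279,210),(374,207),(285,297),(372,292)]:
    c=ctrl; 
import pickle
w=cap('wrist')
for (u,v) in[(279,210),(374,207),(285,297),(372,292)]: print(ray(w,u,v,.128))
print('seat',ray(w,325,214,.058), 'button',ray(w,325,310,.04))
E
```

```text
col323 [(228, np.int64(88)), (229, np.int64(88)), (230, np.int64(88)), (231, np.int64(87)), (232, np.int64(88)), (233, np.int64(88)), (234, np.int64(87)), (235, np.int64(88)), (236, np.int64(78)), (237, np.int64(50)), (238, np.int64(32)), (239, np.int64(33)), (240, np.int64(30)), (241, np.int64(33)), (242, np.int64(31)), (243, np.int64(32)), (244, np.int64(32)), (245, np.int64(30)), (246, np.int64(28)), (247, np.int64(29)), (248, np.int64(32)), (249, np.int64(34)), (250, np.int64(33)), (251, np.int64(29)), (252, np.int64(28)), (253, np.int64(30)), (254, np.int64(35)), (255, np.int64(41)), (256, np.int64(38)), (257, np.int64(43)), (258, np.int64(39)), (259, np.int64(38)), (260, np.int64(38)), (261, np.int64(39)), (262, np.int64(40)), (263, np.int64(32)), (264, np.int64(30)), (265, np.int64(29)), (266, np.int64(32)), (267, np.int64(29)), (268, np.int64(30)), (269, np.int64(29)), (270, np.int64(29)), (271, np.int64(28)), (272, np.int64(33)), (273, np.int64(40)), (274, np.int64(40)), (275, np.int64(30)), (276, np.int64(33)), (277, np.int64(47)), (278, np.int64(52)), (279, np.int64(51)), 
[... 1271 characters left out ...]
2, np.int64(27)), (263, np.int64(30)), (264, np.int64(31)), (265, np.int64(28)), (266, np.int64(30)), (267, np.int64(29)), (268, np.int64(31)), (269, np.int64(31)), (270, np.int64(176)), (271, np.int64(230)), (272, np.int64(234)), (273, np.int64(235)), (274, np.int64(235))]
[230 229 228 198  93  35  36  37  40  39  37  37  39  37  40  40  41  41
  37  41  40  40  40  42  43  41  44  42  41  40  40  45  42  42  44  44
  41  41  44  45  44  45  43  44  46  44  45  68  79  82]
[0.51335537 0.11435576 0.128     ]
[0.5637191  0.11330518 0.128     ]
[0.51248681 0.06354007 0.128     ]
[0.5618198  0.06402007 0.128     ]
seat [0.53722846 0.09263881 0.058     ] button [0.53303616 0.00766713 0.04      ]
```

```bash
python3 - <<'E'
from h import *
from scipy.optimize import least_squares
w=cap('wrist');e=ctrl.get_obs()['ee_pos']
th=np.linspace(0,2*np.pi,361)
def ext(x,y,z,r):
    p=np.array([proj(w,e+[x+r*np.cos(t),y+r*np.sin(t),z]) for t in th]); return p
def f(q):
    x,y,z=q; a=ext(x,y,z,.022);b=ext(x,y,z-.02,.022);c=ext(x,y,z-.02,.03);d=ext(x,y,z,.03)
    return [a[:,1].min()-276.5,b[:,1].max()-353.5,c[:,1].min()-236.5,d[:,1].max()-397.5,b[:,0].min()-270,b[:,0].max()-373.5]
s=least_squares(f,[0,0,.01]);print(s.x,np.round(s.fun,1))
im=w['frame'][155:315,150:410];cv2.imwrite('pics/n1.png',cv2.resize(im,None,fx=3,fy=3,interpolation=cv2.INTER_CUBIC)[:,:,::-1])
E
```

```text
[-0.00061079 -0.00453612  0.00610856] [-0.2 -1.9  1.2  0.8 -0.8  0.8]
```

View pics/n1.png

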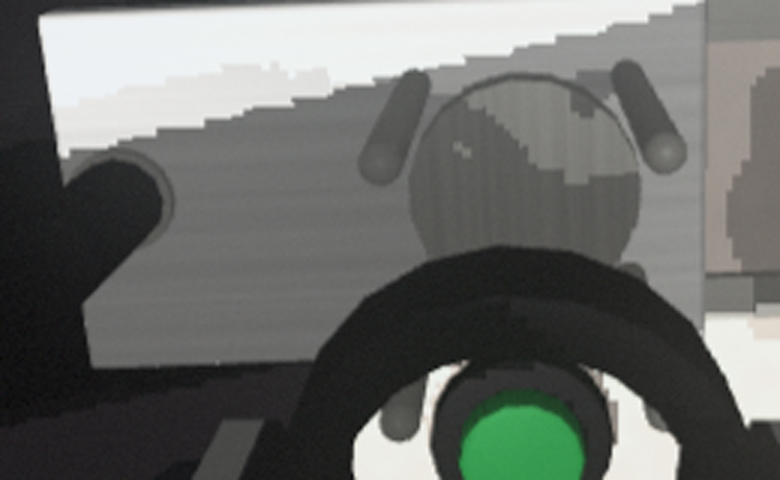

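Nest crop: post caps at about (277,210), (371,206), (283,295) and (370,293). Seat edges are at columns 286.7 and 363.3, with its top at row 179.3. The ring fit is clean: it hangs at (-0.6, -4.5) mm from the TCP with its underside about 14 mm below.

```bash
python3 - <<'E'
from h import *
from scipy.optimize import least_squares
w=cap('wrist')
c=np.array([ray(w,u,v,.125)[:2] for u,v in[(277.3,210),(371.3,205.7),(283.3,295),(370,293.5)]]);print(c,c.mean(0))
th=np.linspace(0,2*np.pi,361)
def f(q):
    p=np.array([proj(w,[q[0]+.028*np.cos(t),q[1]+.028*np.sin(t),.058]) for t in th]);return [p[:,0].min()-286.7,p[:,0].max()-363.3,p[:,1].min()-179.3]
s=least_squares(f,[.535,.09]);print(s.x,s.fun)
p=ray(w,150+118/3,155+(200)/3,.05);print(p)
togo((.5375,.092))
E
```

```text
[[0.51229266 0.1132299 ]
 [0.56285241 0.11287161]
 [0.51141371 0.06295114]
 [0.56116281 0.06120464]] [0.5369304  0.08756432]
[0.53726011 0.0888531 ] [-1.12344556  1.12337968  0.06252128]
[0.43787525 0.08966218 0.05      ]
togo tool(0.1m) [0.019 0.02  1.985] ee [0.5353 0.0902 0.1985]
```

Emit:
servo_tool(increments="0 0.024 0.022 0.2 0 0 0;0 0.024 0.022 0.4 0 0 0;0 0.024 0.022 0.4 0 0 0;0 0.024 0.022 0.4 0 0 0;0 0.024 0.022 0.5 0 0 0;0 0.024 0.022 0.55 0 0 0;0 0.024 0.022 0.6 0 0 0;0 0.024 0.022 0.65 0 0 0;0 0.024 0.022 0.7 0 0 0;0 0.024 0.022 0.7 0 0 0")

```text
time: 7.9
ee_pos: [0.5372, 0.0921, 0.1275]
tool_rot: [[0.054, 0.999, -0.001], [0.999, -0.054, -0.0], [-0.001, -0.001, -1.0]]
ft_force: [0.6, -0.3, 0.1]
width: 0.0566
```

```bash
python3 - <<'E'
from h import *
togo((.5376,.0925),.085); cap('wrist','w4');a=cap('scene','s4')
im=a['frame'][225:325,260:400];cv2.imwrite('pics/n2.png',np.hstack([cv2.resize(im,(400,286)),cv2.resize(cv2.imread('pics/w4.png')[:,:,::-1],(381,286))])[:,:,::-1])
E
```

```text
togo tool(0.1m) [0.004 0.004 0.425] ee [0.5372 0.0921 0.1275]
```

View pics/n2.png

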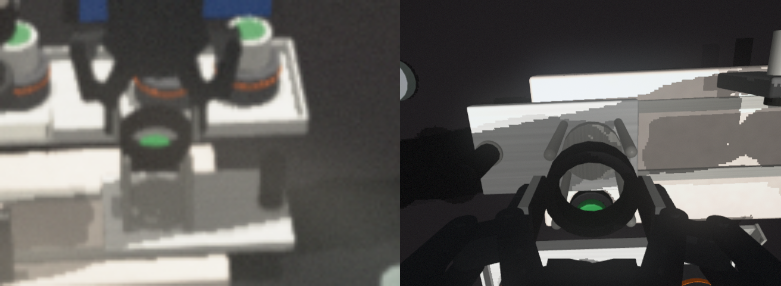

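Ring is already below the post tops (TCP 0.1275) with no force. Posts appear either side of it in the wrist half, near (560,145) and (622,137). Continuing down.

Emit:
servo_tool(increments="0 0 0 0.1 0 0 0;0 0 0 0.2 0 0 0;0 0 0 0.3 0 0 0;0 0 0 0.4 0 0 0;0 0 0 0.4 0 0 0;0 0 0 0.4 0 0 0")

```text
time: 8.6
ee_pos: [0.5377, 0.0924, 0.0879]
tool_rot: [[0.054, 0.999, -0.0], [0.999, -0.054, -0.0], [-0.0, -0.0, -1.0]]
ft_force: [-0.4, 0.2, -1.0]
width: 0.0572
```

Emit:
servo_tool(increments="0 0 0 0.05 0 0 0;0 0 0 0.1 0 0 0;0 0 0 0.13 0 0 0;0 0 0 0.16 0 0 0;0 0 0 0.16 0 0 0;0 0 0 0.16 0 0 0")

```text
time: 9.2
ee_pos: [0.5377, 0.0923, 0.0722]
tool_rot: [[0.054, 0.999, -0.0], [0.999, -0.054, 0.0], [0.0, -0.0, -1.0]]
ft_force: [-0.7, -0.5, -0.7]
width: 0.0573
```

Smooth with no force. Down another 6 mm, watching for contact.

Emit:
servo_tool(increments="0 0 0 0.02 0 0 0;0 0 0 0.04 0 0 0;0 0 0 0.06 0 0 0;0 0 0 0.06 0 0 0;0 0 0 0.06 0 0 0")

```text
time: 9.7
ee_pos: [0.5378, 0.0923, 0.0662]
tool_rot: [[0.054, 0.999, 0.0], [0.999, -0.054, 0.0], [0.0, 0.0, -1.0]]
ft_force: [0.2, -0.9, -2.0]
width: 0.0573
```

Emit:
servo_tool(increments="0 0 0 0.01 0 0 0;0 0 0 0.02 0 0 0;0 0 0 0.02 0 0 0")

```text
time: 10.0
ee_pos: [0.5385, 0.0923, 0.0659]
tool_rot: [[0.054, 0.999, 0.001], [0.999, -0.054, 0.001], [0.001, 0.001, -1.0]]
ft_force: [-2.4, -1.4, 8.7]
width: 0.0568
```

Emit:
servo_tool(increments="0.9 0 0 0 0 0 0;0.9 0 0 0 0 0 0;0.9 0 0 0 0 0 0;0.9 0 0 0 0 0 0;0.9 0 0 0 0 0 0;0.9 0 0 0 0 0 0")

```text
time: 10.6
ee_pos: [0.5377, 0.0923, 0.0642]
tool_rot: [[0.054, 0.999, -0.0], [0.999, -0.054, -0.0], [-0.0, -0.0, -1.0]]
ft_force: [0.4, 0.2, -0.6]
width: 0.077
```

Emit:
servo_tool(increments="0.9 0 0 -0.5 0 0 0;0.9 0 0 -1 0 0 0;0.9 0 0 -1 0 0 0;0.9 0 0 -1 0 0 0")

```text
time: 11.0
ee_pos: [0.5387, 0.0925, 0.1658]
tool_rot: [[0.054, 0.999, 0.003], [0.999, -0.054, 0.001], [0.002, 0.003, -1.0]]
ft_force: [-0.9, 0.5, -0.5]
width: 0.077
```

Emit:
servo_tool(increments="1 1 -0.05 -0.5 0 0 0;1 1 -0.05 -0.5 0 0 0;1 1 -0.05 -0.5 0 0 0;1 1 -0.05 -0.5 0 0 0")

```text
time: 11.4
ee_pos: [0.5373, 0.195, 0.2135]
tool_rot: [[0.049, 0.999, -0.001], [0.999, -0.049, -0.0], [-0.0, -0.001, -1.0]]
ft_force: [-0.2, 0.0, 0.4]
width: 0.0854
```

Emit:
servo_tool(increments="1 0.9 0 0 0 0 0;1 0.9 0 0 0 0 0;1 0.9 0 0 0 0 0;1 0.9 0 0 0 0 0")

```text
time: 11.8
ee_pos: [0.5424, 0.2805, 0.212]
tool_rot: [[0.054, 0.999, -0.003], [0.999, -0.054, -0.004], [-0.004, -0.003, -1.0]]
ft_force: [0.2, -0.7, 0.4]
width: 0.0857
```

```bash
python3 - <<'E'
from h import *
w=cap('wrist','w5');a=cap('scene');b=cap('side')
togo((.531,.307),.10)
print('lens pred',proj(w,(.531,.307,.014)),'ring',proj(w,(.642,.315,.012)))
im=w['frame'];hsv=cv2.cvtColor(im,cv2.COLOR_RGB2HSV)
print('brass',blob(w,(hsv[...,1]>120)&(hsv[...,0]>12)&(hsv[...,0]<32),(500,250),300))
f=lambda c,x0,y0,w,h,s:cv2.resize(c['frame'][y0:y0+h,x0:x0+w],None,fx=s,fy=s,interpolation=cv2.INTER_CUBIC)
t=np.hstack([f(a,280,250,100,60,4),f(b,270,255,100,60,4)])
cv2.imwrite('pics/n3.png',np.vstack([t,np.hstack([cv2.resize(im,(400,300)),f(b,180,330,200,150,2)])])[:,:,::-1])
E
```

```text
togo tool(0.1m) [ 0.274 -0.139  1.135] ee [0.5434 0.2791 0.2135]
lens pred [307.08627065 167.4503507 ] ring [442.01179288 149.91852654]
brass [(array([443.7, 148.6]), [408, 113, 72, 73, 2159])]
```

View pics/n3.png

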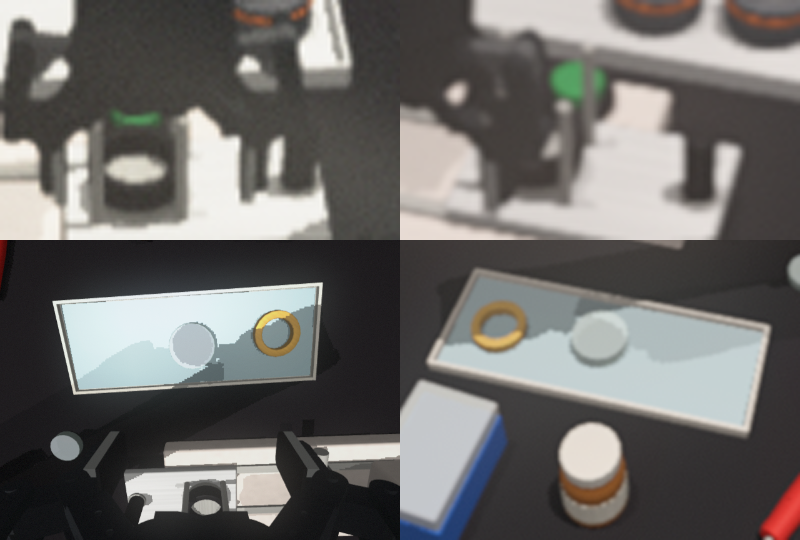

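Spacer sits flat in the nest between the posts (scene crop, white hole at (135,170)). Lens is at full-frame (309,168) against a predicted (307,167), and the brass ring is in place. Picking the lens.

Emit:
servo_tool(increments="1 0.28 -0.13 0.5 0 0 0;1 0.28 -0.13 1 0 0 0;1 0.28 -0.13 1 0 0 0;1 0.28 -0.13 1 0 0 0")

```text
time: 12.35
ee_pos: [0.5311, 0.3084, 0.1132]
tool_rot: [[0.056, 0.998, -0.003], [0.998, -0.056, -0.003], [-0.003, -0.002, -1.0]]
ft_force: [-0.5, 0.2, 0.0]
width: 0.0855
```

Emit:
servo_tool(increments="1 0 0 0.4 0 0 0;1 0 0 0.7 0 0 0;1 0 0 0.7 0 0 0;1 0 0 0.7 0 0 0")

```text
time: 12.75
ee_pos: [0.5335, 0.3106, 0.047]
tool_rot: [[0.055, 0.998, 0.003], [0.998, -0.055, 0.001], [0.001, 0.003, -1.0]]
ft_force: [0.1, -1.0, 0.9]
width: 0.0855
```

```bash
python3 -c "
from h import *
togo((.531,.308),.0115)"
```

```text
togo tool(0.1m) [-0.028 -0.025  0.355] ee [0.5335 0.3106 0.047 ]
```

Emit:
servo_tool(increments="1 -0.02 -0.02 0.2 0 0 0;1 -0.02 -0.02 0.34 0 0 0;1 -0.02 -0.02 0.34 0 0 0;1 -0.02 -0.02 0.34 0 0 0")

```text
time: 13.15
ee_pos: [0.5302, 0.3093, 0.0115]
tool_rot: [[0.054, 0.999, 0.001], [0.999, -0.054, 0.001], [0.001, 0.001, -1.0]]
ft_force: [-0.2, 0.2, -0.2]
width: 0.0853
```

Emit:
servo_tool(increments="0 0 0 0 0 0 0;0 0 0 0 0 0 0;0 0 0 0 0 0 0;0 0 0 0 0 0 0;0 0 0 0 0 0 0;0 0 0 0 0 0 0;0 0 0 0 0 0 0;0 0 0 0 0 0 0;0 0 0 0 0 0 0")

```text
time: 14.05
ee_pos: [0.5305, 0.3096, 0.0122]
tool_rot: [[0.054, 0.999, 0.002], [0.999, -0.054, 0.002], [0.002, 0.002, -1.0]]
ft_force: [-1.8, -1.0, 5.3]
width: 0.0567
```

Emit:
servo_tool(increments="0 0 0 -0.4 0 0 0;0 0 0 -1 0 0 0;0 0 0 -1 0 0 0;0 0 0 -1 0 0 0")

```text
time: 14.45
ee_pos: [0.5311, 0.31, 0.1134]
tool_rot: [[0.054, 0.999, 0.005], [0.999, -0.054, 0.004], [0.004, 0.004, -1.0]]
ft_force: [0.3, -0.5, -1.5]
width: 0.0564
```

Emit:
servo_tool(increments="0 0 0 -0.9 0 0 0;0 0 0 -0.9 0 0 0;0 0 0 -0.9 0 0 0;0 0 0 -0.9 0 0 0")

```text
time: 14.85
ee_pos: [0.529, 0.3089, 0.1994]
tool_rot: [[0.054, 0.999, -0.001], [0.999, -0.054, -0.0], [-0.0, -0.001, -1.0]]
ft_force: [0.1, -0.3, -2.5]
width: 0.0567
```

```bash
python3 -c "
from h import *
togo((.5377,.0923),.2); cap('wrist','w6')"
```

```text
togo tool(0.1m) [-2.158  0.203 -0.005] ee [0.529  0.3089 0.1994]
```

View pics/w6.png

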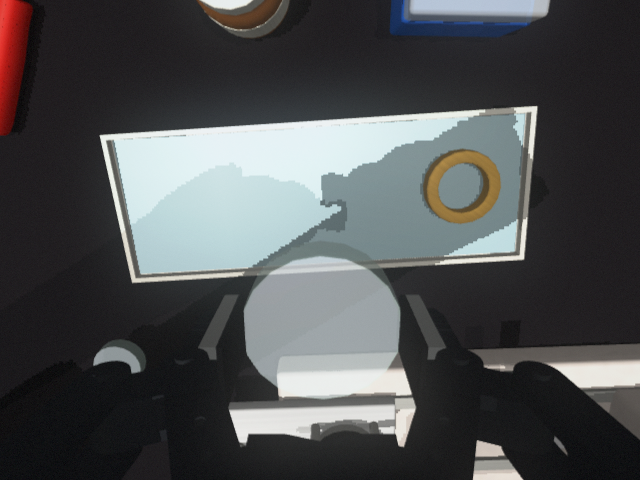

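Lens held level; its outline spans columns 243–400 with its lower edge at row 397, the same offset as the spacer had. Carrying it to the same placing pose.

Emit:
servo_tool(increments="0 -1 0.1 0 0 0 0;0 -1 0.1 0 0 0 0;0 -1 0.1 0 0 0 0;0 -1 0.1 0 0 0 0")

```text
time: 15.3
ee_pos: [0.5331, 0.2063, 0.198]
tool_rot: [[0.058, 0.998, -0.004], [0.998, -0.058, -0.002], [-0.002, -0.004, -1.0]]
ft_force: [0.2, 1.1, -0.9]
width: 0.0565
```

Emit:
servo_tool(increments="0 -1 0.1 0 0 0 0;0 -1 0.1 0 0 0 0;0 -1 0.1 0 0 0 0;0 -1 0.1 0 0 0 0;0 -1 0.1 0 0 0 0")

```text
time: 15.8
ee_pos: [0.5378, 0.1105, 0.1992]
tool_rot: [[0.051, 0.999, -0.002], [0.999, -0.051, 0.0], [0.0, -0.002, -1.0]]
ft_force: [0.5, -0.0, -1.4]
width: 0.0568
```

Emit:
servo_tool(increments="0 -0.16 0 0.1 0 0 0;0 -0.16 0 0.2 0 0 0;0 -0.16 0 0.3 0 0 0;0 -0.16 0 0.4 0 0 0;0 -0.16 0 0.5 0 0 0;0 -0.16 0 0.5 0 0 0;0 -0.16 0 0.5 0 0 0;0 -0.16 0 0.5 0 0 0")

```text
time: 16.6
ee_pos: [0.5382, 0.0924, 0.1508]
tool_rot: [[0.054, 0.999, 0.001], [0.999, -0.054, 0.0], [0.0, 0.001, -1.0]]
ft_force: [0.5, 0.2, -1.3]
width: 0.0567
```

```bash
python3 -c "
from h import *
togo((.5377,.0923),.0857); print(ctrl.get_obs()['ft_force'])"
```

```text
togo tool(0.1m) [-0.001 -0.006  0.651] ee [0.5382 0.0924 0.1508]
[ 0.46396134  0.23374902 -1.31492232]
```

Emit:
servo_tool(increments="0 0 -0.005 0.1 0 0 0;0 0 -0.005 0.2 0 0 0;0 0 -0.005 0.25 0 0 0;0 0 -0.005 0.25 0 0 0")

```text
time: 17.0
ee_pos: [0.5363, 0.0921, 0.124]
tool_rot: [[0.054, 0.999, -0.002], [0.999, -0.054, -0.001], [-0.001, -0.002, -1.0]]
ft_force: [-1.0, 0.1, -2.0]
width: 0.0566
```

Emit:
servo_tool(increments="0 0 0 0.1 0 0 0;0 0 0 0.2 0 0 0;0 0 0 0.28 0 0 0;0 0 0 0.34 0 0 0;0 0 0 0.36 0 0 0;0 0 0 0.38 0 0 0;0 0 0 0.38 0 0 0")

```text
time: 17.7
ee_pos: [0.5373, 0.0923, 0.0873]
tool_rot: [[0.054, 0.999, 0.0], [0.999, -0.054, 0.0], [0.0, 0.0, -1.0]]
ft_force: [0.4, -0.2, -1.5]
width: 0.0569
```

Emit:
servo_tool(increments="0 0 0 0.01 0 0 0;0 0 0 0.02 0 0 0;0 0 0 0.03 0 0 0;0 0 0 0.03 0 0 0")

```text
time: 18.1
ee_pos: [0.5379, 0.0924, 0.0862]
tool_rot: [[0.054, 0.999, 0.001], [0.999, -0.054, 0.001], [0.001, 0.001, -1.0]]
ft_force: [-2.9, -1.2, 8.4]
width: 0.0568
```

Touchdown at the expected height (8 N). Releasing, then to the brass ring.

Emit:
servo_tool(increments="0.9 0 0 0 0 0 0;0.9 0 0 0 0 0 0;0.9 0 0 0 0 0 0;0.9 0 0 0 0 0 0;0.9 0 0 0 0 0 0;0.9 0 0 0 0 0 0")

```text
time: 18.7
ee_pos: [0.5372, 0.0923, 0.0842]
tool_rot: [[0.054, 0.999, -0.0], [0.999, -0.054, -0.0], [-0.0, -0.0, -1.0]]
ft_force: [-0.2, 0.6, 0.3]
width: 0.077
```

Emit:
servo_tool(increments="0.9 0 0 -0.5 0 0 0;0.9 0 0 -1 0 0 0;0.9 0 0 -1 0 0 0;0.9 0 0 -1 0 0 0")

```text
time: 19.1
ee_pos: [0.5381, 0.0925, 0.1857]
tool_rot: [[0.054, 0.999, 0.003], [0.999, -0.054, 0.001], [0.002, 0.003, -1.0]]
ft_force: [-0.5, 0.0, 0.0]
width: 0.0768
```

Emit:
servo_tool(increments="1 1 0.3 -0.3 0 0 0;1 1 0.3 -0.3 0 0 0;1 1 0.3 -0.3 0 0 0;1 1 0.3 -0.3 0 0 0")

```text
time: 19.5
ee_pos: [0.5718, 0.1928, 0.2124]
tool_rot: [[0.05, 0.999, -0.002], [0.999, -0.05, -0.001], [-0.001, -0.002, -1.0]]
ft_force: [-0.1, -1.0, 0.0]
width: 0.0854
```

Emit:
servo_tool(increments="1 0.9 0.6 0 0 0 0;1 0.9 0.6 0 0 0 0;1 0.9 0.6 0 0 0 0;1 0.9 0.6 0 0 0 0")

```text
time: 19.9
ee_pos: [0.6368, 0.2765, 0.2114]
tool_rot: [[0.053, 0.999, -0.003], [0.999, -0.053, -0.003], [-0.003, -0.003, -1.0]]
ft_force: [-0.2, -0.4, -0.3]
width: 0.0857
```

```bash
python3 - <<'E'
from h import *
w=cap('wrist','w7');a=cap('scene')
im=w['frame'];hsv=cv2.cvtColor(im,cv2.COLOR_RGB2HSV)
m=((hsv[...,1]>100)&(hsv[...,0]>12)&(hsv[...,0]<32)).astype(np.uint8)
for c in cv2.findContours(m,cv2.RETR_EXTERNAL,cv2.CHAIN_APPROX_NONE)[0]:
    if cv2.contourArea(c)>800: e=cv2.fitEllipse(c);print(e,ray(w,*e[0],.011))
print(proj(w,(.642,.315,.012)),proj(w,(.5375,.0905,.096)))
togo((.6425,.316),.0115)
E
```

```text
((327.1621398925781, 150.41900634765625), (71.56543731689453, 72.51431274414062), 23.311969757080078) [0.64246375 0.3157084  0.011     ]
[326.65054809 151.45981522] [209.93561043 457.55041109]
togo tool(0.1m) [0.429 0.034 2.018] ee [0.637  0.2739 0.2134]
```

Emit:
servo_tool(increments="0.88 0.43 0.03 0.5 0 0 0;0.88 0.43 0.03 1 0 0 0;0.88 0.43 0.03 1 0 0 0;0.88 0.43 0.03 1 0 0 0")

```text
time: 20.4
ee_pos: [0.6409, 0.3171, 0.1122]
tool_rot: [[0.055, 0.998, -0.004], [0.998, -0.055, -0.004], [-0.004, -0.004, -1.0]]
ft_force: [-0.2, 0.2, -0.5]
width: 0.0752
```

Emit:
servo_tool(increments="0.88 0 0 0.4 0 0 0;0.88 0 0 0.6 0 0 0;0.88 0 0 0.6 0 0 0;0.88 0 0 0.6 0 0 0;0.88 0 0 0.6 0 0 0")

```text
time: 20.9
ee_pos: [0.6448, 0.3198, 0.058]
tool_rot: [[0.055, 0.998, 0.005], [0.999, -0.055, 0.002], [0.002, 0.005, -1.0]]
ft_force: [0.6, 0.9, -0.1]
width: 0.0751
```

```bash
python3 -c "
from h import *
togo((.6425,.3168),.0115)"
```

```text
togo tool(0.1m) [-0.033 -0.024  0.465] ee [0.6448 0.3198 0.058 ]
```

Emit:
servo_tool(increments="0.88 -0.015 -0.01 0.3 0 0 0;0.88 -0.015 -0.01 0.45 0 0 0;0.88 -0.015 -0.01 0.45 0 0 0;0.88 -0.015 -0.01 0.45 0 0 0;0.88 -0.015 -0.01 0.45 0 0 0")

```text
time: 21.4
ee_pos: [0.6426, 0.319, 0.0109]
tool_rot: [[0.054, 0.999, 0.002], [0.999, -0.054, 0.001], [0.001, 0.002, -1.0]]
ft_force: [0.6, -0.2, 0.4]
width: 0.0757
```

Emit:
servo_tool(increments="0.88 -0.015 0 0 0 0 0;0.88 -0.015 0 0 0 0 0;0 -0.015 0 0 0 0 0;0 -0.015 0 0 0 0 0;0 -0.015 0 0 0 0 0;0 -0.015 0 0 0 0 0;0 -0.015 0 0 0 0 0;0 -0.015 0 0 0 0 0;0 -0.015 0 0 0 0 0;0 -0.015 0 0 0 0 0")

```text
time: 22.4
ee_pos: [0.642, 0.3171, 0.0112]
tool_rot: [[0.054, 0.999, 0.001], [0.999, -0.054, 0.001], [0.001, 0.001, -1.0]]
ft_force: [-2.7, -1.6, 6.3]
width: 0.0556
```

Emit:
servo_tool(increments="0 0 0 -0.4 0 0 0;0 0 0 -1 0 0 0;0 0 0 -1 0 0 0;0 0 0 -1 0 0 0")

```text
time: 22.8
ee_pos: [0.6433, 0.3177, 0.1129]
tool_rot: [[0.054, 0.999, 0.005], [0.999, -0.054, 0.003], [0.003, 0.005, -1.0]]
ft_force: [0.4, 0.1, -0.6]
width: 0.0554
```

Emit:
servo_tool(increments="0 -0.5 -0.4 -1 0 0 0;0 -0.5 -0.4 -1 0 0 0;0 -0.5 -0.4 -1 0 0 0;0 -0.5 -0.4 -1 0 0 0")

```text
time: 23.2
ee_pos: [0.5995, 0.2682, 0.2113]
tool_rot: [[0.055, 0.998, 0.003], [0.998, -0.055, 0.002], [0.002, 0.003, -1.0]]
ft_force: [0.8, 0.3, -0.4]
width: 0.0555
```

Emit:
servo_tool(increments="0 -1 -0.4 0 0 0 0;0 -1 -0.4 0 0 0 0;0 -1 -0.4 0 0 0 0;0 -1 -0.4 0 0 0 0;0 -1 -0.4 0 0 0 0")

```text
time: 23.7
ee_pos: [0.5532, 0.1734, 0.2077]
tool_rot: [[0.052, 0.999, -0.002], [0.999, -0.052, 0.0], [0.0, -0.002, -1.0]]
ft_force: [-1.8, 0.1, -0.8]
width: 0.0554
```

```bash
python3 - <<'E'
from h import *
w=cap('wrist','w8')
togo((.5377,.0923),.2);e=ctrl.get_obs()['ee_pos']
im=w['frame'];hsv=cv2.cvtColor(im,cv2.COLOR_RGB2HSV)
m=((hsv[...,1]>100)&(hsv[...,0]>12)&(hsv[...,0]<32)).astype(np.uint8)
for c in cv2.findContours(m,cv2.RETR_EXTERNAL,cv2.CHAIN_APPROX_NONE)[0]:
    if cv2.contourArea(c)>800: print(cv2.fitEllipse(c),c[:,0].min(0),c[:,0].max(0))
for r,z in((.03,.007),(.03,-.007)): print([proj(w,e+[r*a,r*b,z]).round(1) for a,b in((1,0),(-1,0),(0,1),(0,-1))])
E
```

```text
togo tool(0.1m) [-0.822 -0.115  0.08 ] ee [0.5533 0.1739 0.208 ]
((321.4648132324219, 313.16162109375), (150.93695068359375, 153.03343200683594), 92.00496673583984) [246 237] [397 388]
[array([405. , 316.3]), array([241.2, 323.8]), array([318.3, 242.4]), array([326.8, 389. ])]
[array([398.3, 299. ]), array([247.8, 306. ]), array([318.7, 230.6]), array([326.5, 367. ])]
```

Ring held centred and level (its outline matches prediction within 2 px). Placing.

Emit:
servo_tool(increments="0 -0.82 -0.11 0 0 0 0;0 -0.82 -0.11 0 0 0 0;0 -0.82 -0.11 0.2 0 0 0;0 -0.82 -0.11 0.4 0 0 0;0 -0.82 -0.11 0.55 0 0 0;0 -0.82 -0.11 0.55 0 0 0;0 -0.82 -0.11 0.55 0 0 0")

```text
time: 24.45
ee_pos: [0.5384, 0.0911, 0.1541]
tool_rot: [[0.052, 0.999, -0.0], [0.999, -0.052, -0.001], [-0.001, -0.0, -1.0]]
ft_force: [0.3, 1.2, -0.7]
width: 0.0555
```

```bash
python3 -c "
from h import *
togo((.5379,.0923),.103)"
```

```text
togo tool(0.1m) [ 0.012 -0.005  0.511] ee [0.5384 0.0911 0.1541]
```

Emit:
servo_tool(increments="0 0.008 -0.003 0.1 0 0 0;0 0.008 -0.003 0.2 0 0 0;0 0.008 -0.003 0.26 0 0 0;0 0.008 -0.003 0.3 0 0 0;0 0.008 -0.003 0.34 0 0 0;0 0.008 -0.003 0.38 0 0 0;0 0.008 -0.003 0.42 0 0 0;0 0.008 -0.003 0.46 0 0 0;0 0.008 -0.003 0.48 0 0 0;0 0.008 -0.003 0.48 0 0 0")

```text
time: 25.45
ee_pos: [0.5377, 0.091, 0.106]
tool_rot: [[0.054, 0.999, -0.0], [0.999, -0.054, -0.0], [-0.0, -0.0, -1.0]]
ft_force: [0.5, -0.3, -1.6]
width: 0.0548
```

Emit:
servo_tool(increments="0 0 0 0.02 0 0 0;0 0 0 0.03 0 0 0;0 0 0 0.04 0 0 0;0 0 0 0.04 0 0 0")

```text
time: 25.85
ee_pos: [0.538, 0.091, 0.1032]
tool_rot: [[0.054, 0.999, 0.0], [0.999, -0.054, 0.0], [0.0, 0.0, -1.0]]
ft_force: [-2.4, -0.8, 4.7]
width: 0.0553
```

Contact at the expected height. Releasing and moving on to look at the cells.

Emit:
servo_tool(increments="0.9 0 0 0 0 0 0;0.9 0 0 0 0 0 0;0.9 0 0 0 0 0 0;0.9 0 0 0 0 0 0;0.9 0 0 0 0 0 0;0.9 0 0 0 0 0 0")

```text
time: 26.45
ee_pos: [0.5379, 0.091, 0.1023]
tool_rot: [[0.054, 0.999, 0.0], [0.999, -0.054, 0.0], [0.0, 0.0, -1.0]]
ft_force: [-0.1, -0.4, -0.2]
width: 0.0768
```

Emit:
servo_tool(increments="0.9 0 0 -0.5 0 0 0;0.9 0 0 -1 0 0 0;0.9 0 0 -1 0 0 0;0.9 0 0 -1 0 0 0")

```text
time: 26.85
ee_pos: [0.5387, 0.0912, 0.2037]
tool_rot: [[0.054, 0.999, 0.003], [0.999, -0.054, 0.001], [0.002, 0.003, -1.0]]
ft_force: [-0.1, 0.3, -0.7]
width: 0.0771
```

Emit:
servo_tool(increments="0.75 -1 -0.5 -0.1 0 0 0;0.75 -1 -0.5 -0.1 0 0 0;0.75 -1 -0.5 -0.1 0 0 0;0.75 -1 -0.5 -0.1 0 0 0")

```text
time: 27.25
ee_pos: [0.4812, -0.0081, 0.2113]
tool_rot: [[0.058, 0.998, -0.002], [0.998, -0.058, 0.001], [0.001, -0.002, -1.0]]
ft_force: [0.6, 0.2, 0.5]
width: 0.0641
```

Emit:
servo_tool(increments="0.75 -1 -0.4 -0.3 0 0 0;0.75 -1 -0.4 -0.3 0 0 0;0.75 -1 -0.4 -0.3 0 0 0;0.75 -1 -0.4 -0.3 0 0 0;0.75 -1 -0.4 -0.3 0 0 0")

```text
time: 27.75
ee_pos: [0.4379, -0.1015, 0.2416]
tool_rot: [[0.051, 0.999, -0.001], [0.999, -0.051, 0.0], [0.0, -0.001, -1.0]]
ft_force: [-0.5, 0.6, 0.4]
width: 0.0637
```

```bash
cat >> h.py <<'E'
def greens(c):
    hsv=cv2.cvtColor(c['frame'],cv2.COLOR_RGB2HSV); m=((hsv[...,1]>80)&(hsv[...,0]>40)&(hsv[...,0]<85)&(hsv[...,2]>50)).astype(np.uint8)
    r=[]
    for k in cv2.findContours(m,cv2.RETR_EXTERNAL,cv2.CHAIN_APPROX_NONE)[0]:
        if cv2.contourArea(k)>40: M=cv2.moments(k); r.append((M['m10']/M['m00'],M['m01']/M['m00'],cv2.contourArea(k)))
    return r
E
python3 - <<'E'
from h import *
w=cap('wrist','w9');a=cap('scene');b=cap('side')
for n,c in(('w',w),('a',a),('b',b)):
    for u,v,A in greens(c): print(n,round(u),round(v),A,'z74',ray(c,u,v,.074).round(4)[:2],'z40',ray(c,u,v,.04).round(4)[:2])
togo((.432,-.114),.06)
f=lambda c,x0,y0,w,h,s:cv2.resize(c['frame'][y0:y0+h,x0:x0+w],None,fx=s,fy=s,interpolation=cv2.INTER_CUBIC)
cv2.imwrite('pics/v1.png',np.vstack([cv2.resize(w['frame'],(440,330)),f(a,240,250,140,75,440/140)[:235]])[:,:,::-1])
E
```

```text
w 316 233 1275.0 z74 [ 0.4317 -0.122 ] z40 [ 0.4306 -0.1326]
w 602 230 1276.5 z74 [ 0.6561 -0.1307] z40 [ 0.6797 -0.1422]
w 416 221 1316.5 z74 [ 0.5103 -0.1164] z40 [ 0.5179 -0.1263]
w 440 43 1704.5 z74 [0.5249 0.0107] z40 [0.5341 0.0148]
a 97 444 367.0 z74 [0.9619 0.473 ] z40 [0.975  0.4504]
a 110 394 280.5 z74 [0.9619 0.3626] z40 [0.975 0.336]
b 43 390 466.5 z74 [0.9544 0.4797] z40 [0.9815 0.4632]
b 77 344 226.5 z74 [0.9619 0.3647] z40 [0.9894 0.3436]
b 255 162 67.0 z74 [ 0.854  -0.4363] z40 [ 0.8771 -0.49  ]
togo tool(0.1m) [-0.123 -0.047  1.815] ee [ 0.4376 -0.1018  0.2415]
```

View pics/v1.png

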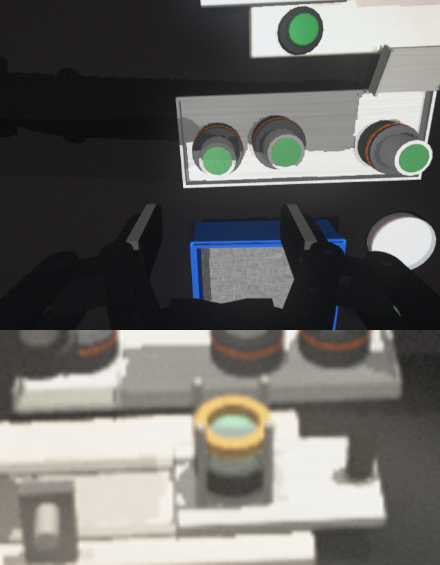

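Stack reads spacer, lens, brass ring, level between the posts (scene crop (232,450)). Wrist view: three cells upright with noses at (316,233), (416,221) and (602,230), unmoved. The white dish at (400,240) in the crop is a bystander. Grasping the near cell.

Emit:
servo_tool(increments="0.75 -0.16 -0.05 0.5 0 0 0;0.75 -0.16 -0.05 1 0 0 0;0.75 -0.16 -0.05 1 0 0 0;0.75 -0.16 -0.05 1 0 0 0")

```text
time: 28.3
ee_pos: [0.4312, -0.1187, 0.142]
tool_rot: [[0.052, 0.999, -0.002], [0.999, -0.052, -0.001], [-0.001, -0.002, -1.0]]
ft_force: [0.7, -0.4, 1.0]
width: 0.0639
```

Emit:
servo_tool(increments="0.75 0 0 0.3 0 0 0;0.75 0 0 0.5 0 0 0;0.75 0 0 0.5 0 0 0;0.75 0 0 0.5 0 0 0")

```text
time: 28.7
ee_pos: [0.4333, -0.1194, 0.0944]
tool_rot: [[0.053, 0.999, 0.003], [0.999, -0.053, -0.0], [-0.0, 0.003, -1.0]]
ft_force: [-0.1, -0.0, -0.4]
width: 0.064
```

```bash
python3 -c "
from h import *
togo((.432,-.118),.052)"
```

```text
togo tool(0.1m) [ 0.013 -0.015  0.424] ee [ 0.4333 -0.1194  0.0944]
```

Emit:
servo_tool(increments="0.75 0 0 0.2 0 0 0;0.75 0 0 0.42 0 0 0;0.75 0 0 0.42 0 0 0;0.75 0 0 0.42 0 0 0;0 0 0 0.42 0 0 0;0 0 0 0.42 0 0 0;0 0 0 0.42 0 0 0;0 0 0 0.42 0 0 0;0 0 0 0.42 0 0 0;0 0 0 0.42 0 0 0;0 0 0 0.42 0 0 0;0 0 0 0.42 0 0 0")

```text
time: 29.9
ee_pos: [0.4329, -0.1196, 0.0522]
tool_rot: [[0.054, 0.999, 0.003], [0.999, -0.054, 0.001], [0.001, 0.003, -1.0]]
ft_force: [-1.8, 0.5, 7.0]
width: 0.0424
```

Emit:
servo_tool(increments="0 0 0 -0.4 0 0 0;0 0 0 -0.8 0 0 0;0 0 0 -1 0 0 0;0 0 0 -1 0 0 0;0 0 0 -1 0 0 0")

```text
time: 30.4
ee_pos: [0.4313, -0.1194, 0.1503]
tool_rot: [[0.054, 0.999, 0.001], [0.999, -0.054, 0.001], [0.001, 0.001, -1.0]]
ft_force: [0.4, -0.3, -2.2]
width: 0.042
```

```bash
python3 - <<'E'
from h import *
w=cap('wrist','w10');a=cap('scene');b=cap('side')
# tote blue rim corners
for n,c,(x0,y0,x1,y1) in(('a',a,(270,165,370,240)),('b',b,(300,165,410,240))):
    hsv=cv2.cvtColor(c['frame'],cv2.COLOR_RGB2HSV); m=((hsv[...,1]>130)&(hsv[...,0]>100)&(hsv[...,0]<130)&(hsv[...,2]>50)).astype(np.uint8)
    k=np.zeros_like(m);k[y0:y1,x0:x1]=m[y0:y1,x0:x1]
    p=np.argwhere(k)[:,::-1].astype(np.float32); h=cv2.convexHull(p)[:,0]
    ap=cv2.approxPolyDP(h.reshape(-1,1,2),4,True)[:,0]
    print(n,[(q.tolist(),ray(c,*q,.06)[:2].round(3).tolist(),ray(c,*q,0)[:2].round(3).tolist()) for q in ap])
togo((.488,-.345),.2)
cv2.imwrite('pics/v2.png',np.vstack([np.hstack([cv2.resize(a['frame'][160:260,260:400],(400,286)),cv2.resize(b['frame'][160:260,290:430],(400,286))]),cv2.resize(w['frame'],(800,600))[280:580]])[:,:,::-1])
E
```

```text
a [([354.0, 201.0], [0.387, -0.311], [0.373, -0.4]), ([335.0, 229.0], [0.459, -0.172], [0.45, -0.253]), ([289.0, 230.0], [0.589, -0.177], [0.588, -0.258]), ([285.0, 182.0], [0.593, -0.435], [0.592, -0.532]), ([323.0, 180.0], [0.471, -0.438], [0.462, -0.536]), ([352.0, 192.0], [0.387, -0.361], [0.372, -0.454])]
b [([397.0, 184.0], [0.382, -0.436], [0.389, -0.529]), ([382.0, 235.0], [0.389, -0.171], [0.396, -0.245]), ([341.0, 227.0], [0.506, -0.179], [0.522, -0.254]), ([316.0, 210.0], [0.595, -0.241], [0.617, -0.32]), ([334.0, 174.0], [0.589, -0.446], [0.61, -0.54])]
togo tool(0.1m) [-2.222  0.697 -0.513] ee [ 0.4302 -0.1194  0.1489]
```

View pics/v2.png

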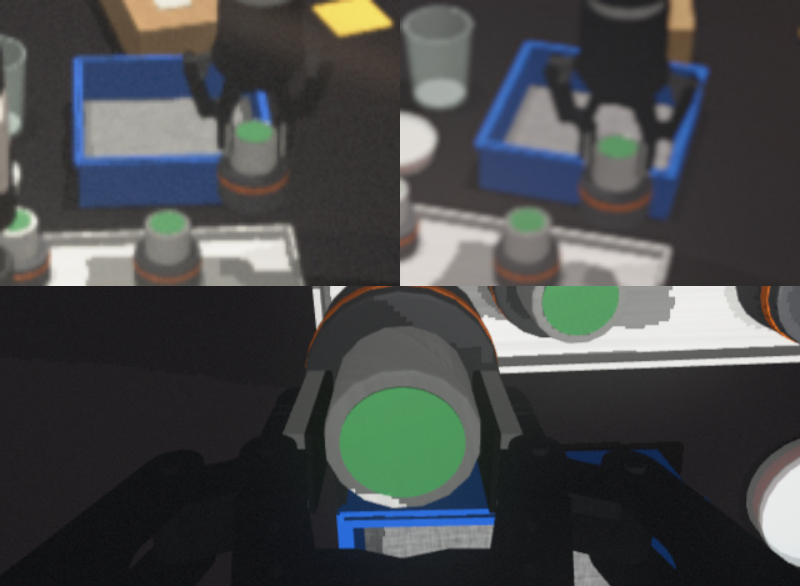

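Cell is held upright (scene crop (253,150)). Tote rim puts its centre near (0.489, -0.345). Carrying the cell to the far, robot-side corner area.

Emit:
servo_tool(increments="0 -0.4 0.05 0 0 0 0;0 -0.8 0.1 0 0 0 0;0 -1 0.1 0 0 0 0;0 -1 0.1 0 0 0 0")

```text
time: 30.95
ee_pos: [0.4344, -0.2236, 0.1493]
tool_rot: [[0.06, 0.998, -0.003], [0.998, -0.06, -0.002], [-0.003, -0.002, -1.0]]
ft_force: [0.4, 0.5, -1.5]
width: 0.0422
```

Emit:
servo_tool(increments="0 -0.4 0.05 0 0 0 0;0 -0.8 0.1 0 0 0 0;0 -1 0.1 0 0 0 0;0 -1 0.1 0 0 0 0")

```text
time: 31.35
ee_pos: [0.4391, -0.323, 0.1493]
tool_rot: [[0.058, 0.998, -0.003], [0.998, -0.058, -0.002], [-0.002, -0.003, -1.0]]
ft_force: [-1.3, 0.6, -2.1]
width: 0.0421
```

Emit:
servo_tool(increments="0 -0.4 0.1 0 0 0 0;0 -0.64 0.1 0 0 0 0;0 -0.64 0.1 0 0 0 0;0 -0.64 0.1 0.2 0 0 0;0 -0.64 0.1 0.4 0 0 0;0 -0.64 0.1 0.6 0 0 0;0 -0.64 0.1 0.75 0 0 0;0 -0.64 0.1 0.75 0 0 0;0 -0.64 0.1 0.75 0 0 0")

```text
time: 32.25
ee_pos: [0.4475, -0.384, 0.0753]
tool_rot: [[0.053, 0.999, -0.0], [0.999, -0.053, 0.001], [0.001, -0.0, -1.0]]
ft_force: [0.4, -0.0, -1.3]
width: 0.0422
```

```bash
python3 -c "
from h import *
togo((.447,-.385),.0535)"
```

```text
togo tool(0.1m) [-0.01  -0.004  0.218] ee [ 0.4475 -0.384   0.0753]
```

Emit:
servo_tool(increments="0 0 0 0.08 0 0 0;0 0 0 0.16 0 0 0;0 0 0 0.2 0 0 0;0 0 0 0.22 0 0 0;0 0 0 0.22 0 0 0")

```text
time: 32.75
ee_pos: [0.4472, -0.385, 0.0535]
tool_rot: [[0.054, 0.999, 0.0], [0.999, -0.054, 0.0], [0.0, 0.0, -1.0]]
ft_force: [-1.2, -0.4, -1.4]
width: 0.0421
```

Emit:
servo_tool(increments="0.68 0 0 0 0 0 0;0.68 0 0 0 0 0 0;0.68 0 0 0 0 0 0;0.68 0 0 0 0 0 0;0.68 0 0 0 0 0 0")

```text
time: 33.25
ee_pos: [0.4473, -0.3848, 0.0534]
tool_rot: [[0.054, 0.999, 0.0], [0.999, -0.054, -0.0], [-0.0, 0.0, -1.0]]
ft_force: [1.0, -0.1, -0.3]
width: 0.0581
```

Emit:
servo_tool(increments="0.68 0 0 -0.4 0 0 0;0.68 0 0 -0.9 0 0 0;0.68 0 0 -0.9 0 0 0;0.68 0 0 -0.9 0 0 0")

```text
time: 33.65
ee_pos: [0.448, -0.3853, 0.1446]
tool_rot: [[0.054, 0.999, 0.003], [0.999, -0.054, -0.001], [-0.001, 0.003, -1.0]]
ft_force: [0.2, 1.4, -1.1]
width: 0.0582
```

Emit:
servo_tool(increments="0.75 1 0.4 -0.8 0 0 0;0.75 1 0.4 -0.8 0 0 0;0.75 1 0.4 -0.8 0 0 0;0.75 1 0.4 -0.8 0 0 0")

```text
time: 34.05
ee_pos: [0.4964, -0.2822, 0.2244]
tool_rot: [[0.045, 0.999, 0.003], [0.999, -0.045, 0.002], [0.002, 0.003, -1.0]]
ft_force: [0.3, -0.4, -0.2]
width: 0.0641
```

Emit:
servo_tool(increments="0.75 1 0.4 0 0 0 0;0.75 1 0.4 0 0 0 0;0.75 1 0.4 0 0 0 0;0.75 1 0.4 0 0 0 0;0.75 1 0.4 0 0 0 0")

```text
time: 34.55
ee_pos: [0.5365, -0.191, 0.2222]
tool_rot: [[0.055, 0.998, -0.002], [0.998, -0.055, -0.001], [-0.001, -0.002, -1.0]]
ft_force: [-0.2, -0.3, -0.4]
width: 0.064
```

```bash
python3 - <<'E'
from h import *
w=cap('wrist','w11');a=cap('scene');b=cap('side')
for n,c in(('w',w),('a',a),('b',b)):
    for u,v,A in greens(c): 
        p=ray(c,u,v,.074)
        if p[0]<.8: print(n,round(u),round(v),A,p.round(4)[:2])
togo((.510,-.115),.052)
E
```

```text
w 237 434 451.0 [ 0.4508 -0.3849]
w 494 119 1894.5 [ 0.6565 -0.131 ]
w 280 109 1748.0 [ 0.5115 -0.1165]
togo tool(0.1m) [ 0.75  -0.309  1.71 ] ee [ 0.5367 -0.1916  0.223 ]
```

Emit:
servo_tool(increments="0.75 0.73 -0.3 0.5 0 0 0;0.75 0.73 -0.3 1 0 0 0;0.75 0.73 -0.3 1 0 0 0;0.75 0.73 -0.3 1 0 0 0;0.75 0.73 -0.3 1 0 0 0")

```text
time: 35.2
ee_pos: [0.512, -0.1165, 0.1241]
tool_rot: [[0.055, 0.998, 0.001], [0.998, -0.055, -0.001], [-0.001, 0.001, -1.0]]
ft_force: [1.3, -0.4, 0.9]
width: 0.0639
```

Emit:
servo_tool(increments="0.75 0 0 0.2 0 0 0;0.75 0 0 0.4 0 0 0;0.75 0 0 0.4 0 0 0;0.75 0 0 0.4 0 0 0")

```text
time: 35.6
ee_pos: [0.5131, -0.1166, 0.0851]
tool_rot: [[0.056, 0.998, 0.002], [0.998, -0.056, -0.001], [-0.001, 0.002, -1.0]]
ft_force: [-0.4, -0.5, 0.7]
width: 0.0639
```

```bash
python3 -c "
from h import *
togo((.511,-.117),.052)"
```

```text
togo tool(0.1m) [-0.005 -0.021  0.331] ee [ 0.5131 -0.1166  0.0851]
```

Emit:
servo_tool(increments="0.75 0 -0.015 0.15 0 0 0;0.75 0 -0.015 0.33 0 0 0;0.75 0 -0.015 0.33 0 0 0;0.75 0 -0.015 0.33 0 0 0;0 0 -0.015 0.33 0 0 0;0 0 -0.015 0.33 0 0 0;0 0 -0.015 0.33 0 0 0;0 0 -0.015 0.33 0 0 0;0 0 -0.015 0.33 0 0 0;0 0 -0.015 0.33 0 0 0;0 0 -0.015 0.33 0 0 0;0 0 -0.015 0.33 0 0 0")

```text
time: 36.8
ee_pos: [0.5113, -0.115, 0.0516]
tool_rot: [[0.054, 0.999, 0.002], [0.999, -0.054, 0.0], [0.0, 0.002, -1.0]]
ft_force: [-1.1, -0.2, 5.9]
width: 0.0426
```

Emit:
servo_tool(increments="0 0 0 -0.4 0 0 0;0 0 0 -0.8 0 0 0;0 0 0 -1 0 0 0;0 0 0 -1 0 0 0;0 0 0 -1 0 0 0")

```text
time: 37.3
ee_pos: [0.5099, -0.1144, 0.1498]
tool_rot: [[0.053, 0.999, -0.0], [0.999, -0.053, 0.001], [0.001, -0.0, -1.0]]
ft_force: [-0.5, 0.1, -1.8]
width: 0.0424
```

Emit:
servo_tool(increments="0 -0.4 0.05 0 0 0 0;0 -0.8 0.1 0 0 0 0;0 -1 0.1 0 0 0 0;0 -1 0.1 0 0 0 0")

```text
time: 37.7
ee_pos: [0.5123, -0.2193, 0.1483]
tool_rot: [[0.06, 0.998, -0.004], [0.998, -0.06, -0.002], [-0.003, -0.004, -1.0]]
ft_force: [-0.5, -0.6, -2.7]
width: 0.0422
```

Emit:
servo_tool(increments="0 -0.4 0.05 0 0 0 0;0 -0.8 0.1 0 0 0 0;0 -1 0.1 0 0 0 0;0 -1 0.1 0 0 0 0")

```text
time: 38.1
ee_pos: [0.5172, -0.3185, 0.1484]
tool_rot: [[0.059, 0.998, -0.004], [0.998, -0.059, -0.002], [-0.002, -0.004, -1.0]]
ft_force: [-0.5, 0.1, -2.4]
width: 0.0422
```

Emit:
servo_tool(increments="0 -0.4 0.15 0 0 0 0;0 -0.66 0.15 0 0 0 0;0 -0.66 0.15 0 0 0 0;0 -0.66 0.15 0.2 0 0 0;0 -0.66 0.15 0.4 0 0 0;0 -0.66 0.15 0.6 0 0 0;0 -0.66 0.15 0.75 0 0 0;0 -0.66 0.15 0.75 0 0 0;0 -0.66 0.15 0.75 0 0 0")

```text
time: 39.0
ee_pos: [0.5312, -0.3813, 0.0751]
tool_rot: [[0.053, 0.999, -0.0], [0.999, -0.053, 0.001], [0.001, -0.001, -1.0]]
ft_force: [0.2, -0.5, -2.6]
width: 0.0421
```

```bash
python3 -c "
from h import *
cap('wrist','w12')
togo((.531,-.385),.0535)"
```

```text
togo tool(0.1m) [-0.029 -0.004  0.224] ee [ 0.5315 -0.3821  0.0759]
```

Emit:
servo_tool(increments="0 -0.02 0 0.08 0 0 0;0 -0.02 0 0.16 0 0 0;0 -0.02 0 0.2 0 0 0;0 -0.02 0 0.22 0 0 0;0 -0.02 0 0.22 0 0 0")

```text
time: 39.55
ee_pos: [0.5308, -0.3843, 0.0532]
tool_rot: [[0.054, 0.999, -0.0], [0.999, -0.054, 0.0], [0.0, -0.0, -1.0]]
ft_force: [0.9, -0.6, -3.2]
width: 0.042
```

Emit:
servo_tool(increments="0.68 0 0 0 0 0 0;0.68 0 0 0 0 0 0;0.68 0 0 0 0 0 0;0.68 0 0 0 0 0 0;0.68 0 0 0 0 0 0")

```text
time: 40.05
ee_pos: [0.531, -0.3843, 0.0535]
tool_rot: [[0.054, 0.999, 0.0], [0.999, -0.054, -0.0], [-0.0, 0.0, -1.0]]
ft_force: [0.6, -0.1, -0.7]
width: 0.0582
```

Emit:
servo_tool(increments="0.68 0 0 -0.4 0 0 0;0.68 0 0 -0.9 0 0 0;0.68 0 0 -0.9 0 0 0;0.68 0 0 -0.9 0 0 0")

```text
time: 40.45
ee_pos: [0.5316, -0.3849, 0.1449]
tool_rot: [[0.054, 0.999, 0.003], [0.999, -0.054, -0.001], [-0.001, 0.003, -1.0]]
ft_force: [-0.1, 0.4, -1.1]
width: 0.0581
```

Emit:
servo_tool(increments="0.75 1 0.5 -0.8 0 0 0;0.75 1 0.5 -0.8 0 0 0;0.75 1 0.5 -0.8 0 0 0;0.75 1 0.5 -0.8 0 0 0")

```text
time: 40.85
ee_pos: [0.591, -0.2809, 0.2244]
tool_rot: [[0.044, 0.999, 0.004], [0.999, -0.044, 0.002], [0.002, 0.004, -1.0]]
ft_force: [1.1, -0.4, -1.4]
width: 0.0643
```

Emit:
servo_tool(increments="0.75 0.7 0.5 0 0 0 0;0.75 0.7 0.5 0 0 0 0;0.75 0.7 0.5 0 0 0 0;0.75 0.7 0.5 0 0 0 0;0.75 0.7 0.5 0 0 0 0")

```text
time: 41.35
ee_pos: [0.6383, -0.2216, 0.2222]
tool_rot: [[0.056, 0.998, -0.002], [0.998, -0.056, -0.001], [-0.001, -0.002, -1.0]]
ft_force: [0.3, -0.7, 0.1]
width: 0.064
```

```bash
python3 - <<'E'
from h import *
w=cap('wrist','w13');a=cap('scene');b=cap('side')
for n,c in(('w',w),('a',a),('b',b)):
    for u,v,A in greens(c): 
        p=ray(c,u,v,.074)
        if p[0]<.8: print(n,round(u),round(v),A,p.round(4)[:2])
togo((.656,-.128),.052)
E
```

```text
w 221 407 129.0 [ 0.5426 -0.3865]
w 343 80 2005.0 [ 0.6568 -0.131 ]
togo tool(0.1m) [0.945 0.12  1.711] ee [ 0.6387 -0.2217  0.2232]
```

Emit:
servo_tool(increments="0.75 0.93 0.11 0.2 0 0 0;0.75 0.93 0.11 0.6 0 0 0;0.75 0.93 0.11 1 0 0 0;0.75 0.93 0.11 1 0 0 0;0.75 0.93 0.11 1 0 0 0;0.75 0.93 0.11 1 0 0 0")

```text
time: 42.1
ee_pos: [0.6566, -0.131, 0.1263]
tool_rot: [[0.057, 0.998, 0.004], [0.998, -0.057, -0.002], [-0.002, 0.004, -1.0]]
ft_force: [-0.0, -0.2, 0.0]
width: 0.0641
```

Emit:
servo_tool(increments="0.75 0 0 0.2 0 0 0;0.75 0 0 0.35 0 0 0;0.75 0 0 0.35 0 0 0;0.75 0 0 0.35 0 0 0")

```text
time: 42.5
ee_pos: [0.656, -0.1285, 0.0892]
tool_rot: [[0.055, 0.998, 0.001], [0.999, -0.055, -0.0], [-0.0, 0.001, -1.0]]
ft_force: [0.2, 0.8, 0.1]
width: 0.0638
```

```bash
python3 -c "
from h import *
togo((.655,-.129),.052)"
```

```text
togo tool(0.1m) [-0.005 -0.01   0.372] ee [ 0.656  -0.1285  0.0892]
```

Emit:
servo_tool(increments="0.75 0 -0.01 0.15 0 0 0;0.75 0 -0.01 0.37 0 0 0;0.75 0 -0.01 0.37 0 0 0;0.75 0 -0.01 0.37 0 0 0;0 0 -0.01 0.37 0 0 0;0 0 -0.01 0.37 0 0 0;0 0 -0.01 0.37 0 0 0;0 0 -0.01 0.37 0 0 0;0 0 -0.01 0.37 0 0 0;0 0 -0.01 0.37 0 0 0;0 0 -0.01 0.37 0 0 0;0 0 -0.01 0.37 0 0 0")

```text
time: 43.7
ee_pos: [0.656, -0.128, 0.053]
tool_rot: [[0.054, 0.999, 0.003], [0.999, -0.054, -0.0], [-0.0, 0.003, -1.0]]
ft_force: [0.5, 0.3, 5.8]
width: 0.042
```

Emit:
servo_tool(increments="0 0 0 -0.4 0 0 0;0 0 0 -0.8 0 0 0;0 0 0 -1 0 0 0;0 0 0 -1 0 0 0;0 0 0 -1 0 0 0")

```text
time: 44.2
ee_pos: [0.6541, -0.1271, 0.1502]
tool_rot: [[0.054, 0.999, -0.001], [0.999, -0.054, 0.001], [0.001, -0.001, -1.0]]
ft_force: [-0.2, 0.2, -2.6]
width: 0.0417
```

Emit:
servo_tool(increments="0 -0.3 -0.27 0 0 0 0;0 -0.6 -0.54 0 0 0 0;0 -0.9 -0.79 0 0 0 0;0 -0.9 -0.79 0 0 0 0")

```text
time: 44.6
ee_pos: [0.5645, -0.2193, 0.1493]
tool_rot: [[0.064, 0.998, -0.006], [0.998, -0.064, -0.001], [-0.002, -0.006, -1.0]]
ft_force: [-0.5, -0.1, -1.9]
width: 0.0419
```

Emit:
servo_tool(increments="0 -0.3 -0.27 0 0 0 0;0 -0.6 -0.54 0 0 0 0;0 -0.92 -0.79 0 0 0 0;0 -0.92 -0.79 0 0 0 0;0 -0.92 -0.79 0 0 0 0;0 -0.92 -0.79 0.2 0 0 0;0 -0.92 -0.79 0.2 0 0 0")

```text
time: 45.3
ee_pos: [0.4864, -0.2978, 0.128]
tool_rot: [[0.051, 0.999, -0.006], [0.999, -0.051, 0.003], [0.003, -0.006, -1.0]]
ft_force: [-0.0, -0.1, -2.8]
width: 0.0417
```

```bash
python3 -c "
from h import *
cap('wrist','w14')
togo((.489,-.303),.0535)"
```

```text
togo tool(0.1m) [-0.045  0.026  0.757] ee [ 0.4869 -0.2985  0.1292]
```

Emit:
servo_tool(increments="0 -0.03 0.02 0.2 0 0 0;0 -0.03 0.02 0.4 0 0 0;0 -0.03 0.02 0.55 0 0 0;0 -0.03 0.02 0.65 0 0 0;0 -0.03 0.02 0.7 0 0 0;0 -0.03 0.02 0.74 0 0 0;0 -0.03 0.02 0.74 0 0 0;0 -0.03 0.02 0.74 0 0 0")

```text
time: 46.15
ee_pos: [0.4895, -0.3042, 0.0579]
tool_rot: [[0.054, 0.999, 0.001], [0.999, -0.054, -0.0], [-0.0, 0.001, -1.0]]
ft_force: [0.3, 1.3, -2.4]
width: 0.0425
```

Emit:
servo_tool(increments="0.68 0 0 0 0 0 0;0.68 0 0 0 0 0 0;0.68 0 0 0 0 0 0;0.68 0 0 0 0 0 0;0.68 0 0 0 0 0 0")

```text
time: 46.65
ee_pos: [0.4892, -0.304, 0.0575]
tool_rot: [[0.054, 0.999, 0.0], [0.999, -0.054, -0.0], [0.0, 0.0, -1.0]]
ft_force: [-0.1, -0.3, -0.4]
width: 0.0578
```

Emit:
servo_tool(increments="0.68 0 0 -0.4 0 0 0;0.68 0 0 -1 0 0 0;0.68 0 0 -1 0 0 0;0.68 0 0 -1 0 0 0")

```text
time: 47.05
ee_pos: [0.4905, -0.3048, 0.1595]
tool_rot: [[0.054, 0.999, 0.005], [0.999, -0.054, -0.001], [-0.001, 0.005, -1.0]]
ft_force: [0.3, 0.6, -0.1]
width: 0.0577
```

Emit:
servo_tool(increments="0.5 1 -0.1 -0.8 0 0 0;0.5 1 -0.1 -0.8 0 0 0;0.5 1 -0.1 -0.8 0 0 0;0.5 1 -0.1 -0.8 0 0 0")

```text
time: 47.45
ee_pos: [0.4861, -0.1993, 0.2379]
tool_rot: [[0.047, 0.999, 0.002], [0.999, -0.047, 0.003], [0.003, 0.002, -1.0]]
ft_force: [-0.1, 0.1, -0.1]
width: 0.0425
```

Emit:
servo_tool(increments="0.5 1 -0.1 0 0 0 0;0.5 1 -0.1 0 0 0 0;0.5 1 -0.1 0 0 0 0;0.5 1 -0.1 0 0 0 0")

```text
time: 47.85
ee_pos: [0.4791, -0.1025, 0.2356]
tool_rot: [[0.051, 0.999, -0.003], [0.999, -0.051, -0.001], [-0.001, -0.003, -1.0]]
ft_force: [-0.1, -0.7, 0.4]
width: 0.0428
```

```bash
python3 - <<'E'
from h import *
w=cap('wrist','w15');a=cap('scene');b=cap('side')
hs=[cv2.resize(a['frame'][160:330,240:400],(376,400)),cv2.resize(b['frame'][160:330,240:410],(400,400))]
cv2.imwrite('pics/v3.png',np.hstack(hs)[:,:,::-1]); togo((.4374,.097),.065)
E
```

```text
togo tool(0.1m) [ 1.996 -0.532  1.713] ee [ 0.4794 -0.1052  0.2365]
```

View pics/v3.png

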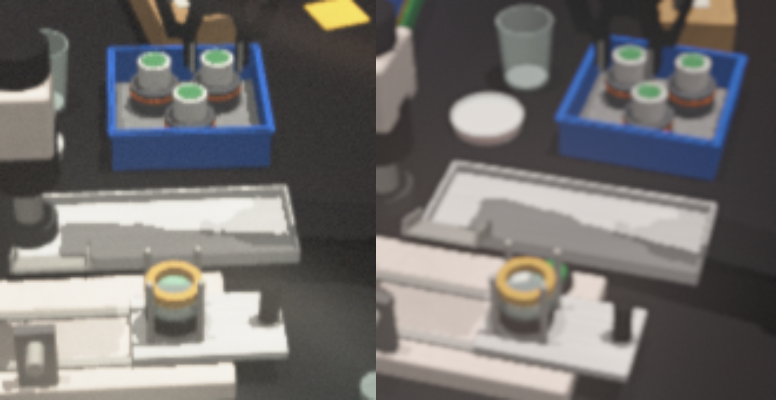

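Pictures: all three cells stand upright in the tote, the catch tray is empty, and the stack is complete in the nest with the ring on top. Now to the pull post.

Emit:
servo_tool(increments="0.4 1 -0.26 0 0 0 0;0.4 1 -0.26 0 0 0 0;0.4 1 -0.26 0 0 0 0;0.4 1 -0.26 0 0 0 0")

```text
time: 48.4
ee_pos: [0.4592, -0.0021, 0.2369]
tool_rot: [[0.053, 0.999, -0.001], [0.999, -0.053, -0.001], [-0.001, -0.0, -1.0]]
ft_force: [-0.0, -1.0, 0.2]
width: 0.0339
```

Emit:
servo_tool(increments="0.5 0.98 -0.26 0 0 0 0;0.5 0.98 -0.26 0 0 0 0;0.5 0.98 -0.26 0.3 0 0 0;0.5 0.98 -0.26 0.6 0 0 0;0.5 0.98 -0.26 0.8 0 0 0;0.5 0.98 -0.26 0.8 0 0 0;0.5 0.98 -0.26 0.8 0 0 0")

```text
time: 49.1
ee_pos: [0.4394, 0.0956, 0.1577]
tool_rot: [[0.057, 0.998, 0.0], [0.998, -0.057, -0.001], [-0.001, 0.0, -1.0]]
ft_force: [-0.4, -0.1, -0.2]
width: 0.0422
```

```bash
python3 - <<'E'
from h import *
w=cap('wrist','w16')
togo((.4374,.097),.065)
print('pull top pred',[proj(w,(.4374,y,.098)).round(0) for y in(.094,.1)], 'brass',)
a=cap('scene')
cv2.imwrite('pics/v4.png',np.hstack([cv2.resize(w['frame'],(480,360)),cv2.resize(a['frame'][240:320,300:370],(315,360))])[:,:,::-1])
E
```

```text
togo tool(0.1m) [ 0.006 -0.026  0.934] ee [0.4399 0.0962 0.1584]
pull top pred [array([319., 260.]), array([318., 249.])] brass
```

View pics/v4.png

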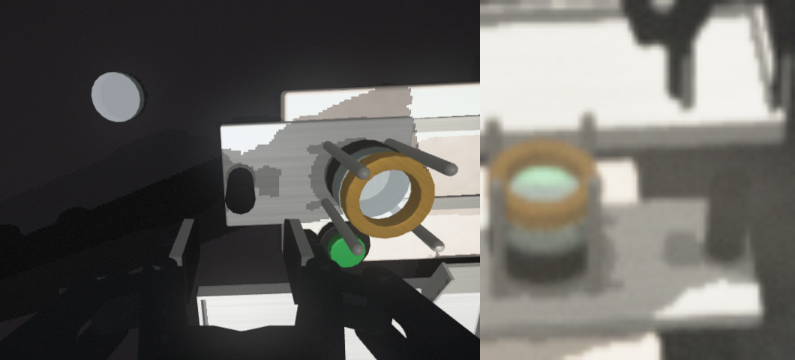

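Wrist half: pull post top at about (320,267) full-frame, between the open fingers in x. The ring sits between all four posts.

Emit:
servo_tool(increments="0.5 -0.02 -0.02 0.3 0 0 0;0.5 -0.02 -0.02 0.5 0 0 0;0.5 -0.02 -0.02 0.7 0 0 0;0.5 -0.02 -0.02 0.85 0 0 0;0.5 -0.02 -0.02 0.92 0 0 0;0.5 -0.02 -0.02 0.92 0 0 0;0.3 -0.02 -0.02 0.92 0 0 0;0.3 -0.02 -0.02 0.92 0 0 0;0.3 -0.02 -0.02 0.92 0 0 0")

```text
time: 50.1
ee_pos: [0.4372, 0.0958, 0.0661]
tool_rot: [[0.054, 0.999, 0.002], [0.999, -0.054, 0.001], [0.001, 0.001, -1.0]]
ft_force: [0.4, 1.2, -0.1]
width: 0.026
```

Emit:
servo_tool(increments="0.3 0 0.05 0 0 0 0;0.3 0 0.1 0 0 0 0;0.3 0 0.15 0 0 0 0;0.3 0 0.2 0 0 0 0;0.3 0 0.25 0 0 0 0;0.3 0 0.3 0 0 0 0;0.3 0 0.3 0 0 0 0;0.3 0 0.3 0 0 0 0")

```text
time: 50.9
ee_pos: [0.4672, 0.0936, 0.0653]
tool_rot: [[0.054, 0.999, 0.001], [0.999, -0.054, -0.001], [-0.001, 0.001, -1.0]]
ft_force: [-1.4, 0.3, 0.3]
width: 0.0257
```

Emit:
servo_tool(increments="0.3 0 0.07 0 0 0 0;0.3 0 0.14 0 0 0 0;0.3 0 0.21 0 0 0 0;0.3 0 0.28 0 0 0 0;0.3 0 0.35 0 0 0 0;0.3 0 0.42 0 0 0 0;0.3 0 0.49 0 0 0 0;0.3 0 0.56 0 0 0 0;0.3 0 0.63 0 0 0 0;0.3 0 0.7 0 0 0 0;0.3 0 0.77 0 0 0 0;0.3 0 0.84 0 0 0 0;0.3 0 0.91 0 0 0 0;0.3 0 0.95 0 0 0 0;0.3 0 0.95 0 0 0 0")

```text
time: 52.4
ee_pos: [0.5614, 0.0889, 0.065]
tool_rot: [[0.053, 0.999, -0.0], [0.999, -0.053, -0.0], [-0.0, -0.0, -1.0]]
ft_force: [-2.5, 1.4, -0.1]
width: 0.0257
```

```bash
python3 - <<'E'
from h import *
w=cap('wrist');a=cap('scene');b=cap('side')
def brass(c,hb):
    hsv=cv2.cvtColor(c['frame'],cv2.COLOR_RGB2HSV);m=((hsv[...,1]>100)&(hsv[...,0]>12)&(hsv[...,0]<32)&(hsv[...,2]>60)).astype(np.uint8)
    for k in cv2.findContours(m,cv2.RETR_EXTERNAL,cv2.CHAIN_APPROX_NONE)[0]:
        if cv2.contourArea(k)>80: x,y,ww,h=cv2.boundingRect(k);print(hb,(x,y,ww,h),ray(c,x+ww/2,y+h/2,.103).round(4))
brass(w,'w');brass(a,'a');brass(b,'b');togo((.582,.088),.065)
E
```

```text
w (543, 300, 97, 156) [0.6407 0.0831 0.103 ]
w (593, 262, 47, 48) [0.6434 0.1127 0.103 ]
a (341, 426, 25, 19) [0.4964 0.5114 0.103 ]
a (369, 158, 29, 15) [ 0.2766 -0.4436  0.103 ]
a (247, 80, 70, 31) [ 0.5861 -1.0197  0.103 ]
a (485, 79, 26, 40) [-0.2691 -0.9343  0.103 ]
a (257, 0, 77, 11) [ 0.4736 -2.3297  0.103 ]
b (260, 441, 33, 22) [0.4678 0.5032 0.103 ]
b (243, 261, 24, 20) [0.6583 0.0907 0.103 ]
b (429, 169, 30, 15) [ 0.2432 -0.445   0.103 ]
b (358, 138, 35, 43) [ 0.4635 -0.496   0.103 ]
b (594, 103, 46, 60) [-0.3301 -0.8784  0.103 ]
b (349, 92, 16, 11) [ 0.6142 -0.9578  0.103 ]
b (376, 0, 81, 15) [ 0.5172 -2.3489  0.103 ]
togo tool(0.1m) [0.008 0.206 0.003] ee [0.5614 0.0883 0.0653]
```

Carriage moves freely and the ring travels with it. Continuing slowly to the stop.

Emit:
servo_tool(increments="0.3 0 0.03 0 0 0 0;0.3 0 0.06 0 0 0 0;0.3 0 0.09 0 0 0 0;0.3 0 0.12 0 0 0 0;0.3 0 0.15 0 0 0 0;0.3 0 0.18 0 0 0 0;0.3 0 0.18 0 0 0 0")

```text
time: 53.25
ee_pos: [0.5801, 0.088, 0.0654]
tool_rot: [[0.054, 0.999, 0.001], [0.999, -0.054, 0.0], [0.0, 0.001, -1.0]]
ft_force: [-2.5, 2.0, -0.9]
width: 0.0258
```

Emit:
servo_tool(increments="0.3 0 0.015 0 0 0 0;0.3 0 0.03 0 0 0 0;0.3 0 0.04 0 0 0 0;0.3 0 0.04 0 0 0 0")

```text
time: 53.65
ee_pos: [0.5805, 0.0879, 0.0652]
tool_rot: [[0.053, 0.999, -0.006], [0.999, -0.053, 0.001], [0.0, -0.006, -1.0]]
ft_force: [-10.6, 1.4, 7.1]
width: 0.026
```

Emit:
servo_tool(increments="0.3 0 0.02 0 0 0 0;0.3 0 0.03 0 0 0 0;0.3 0 0.03 0 0 0 0")

```text
time: 53.95
ee_pos: [0.5805, 0.0879, 0.065]
tool_rot: [[0.053, 0.998, -0.013], [0.999, -0.053, 0.001], [0.0, -0.013, -1.0]]
ft_force: [-19.0, 2.1, 13.8]
width: 0.0252
```

Emit:
servo_tool(increments="0.3 0 -0.06 0 0 0 0;0.36 0 -0.06 0 0 0 0;0.36 0 -0.06 0 0 0 0")

```text
time: 54.25
ee_pos: [0.5819, 0.0871, 0.0661]
tool_rot: [[0.054, 0.999, 0.004], [0.999, -0.054, -0.0], [-0.0, 0.004, -1.0]]
ft_force: [0.2, 0.4, 1.0]
width: 0.0306
```

Emit:
servo_tool(increments="0.36 0 0 -0.2 0 0 0;0.36 0 0 -0.5 0 0 0;0.36 0 0 -0.8 0 0 0;0.36 0 0 -1 0 0 0;0.36 0 0 -1 0 0 0")

```text
time: 54.75
ee_pos: [0.5797, 0.0879, 0.1677]
tool_rot: [[0.054, 0.999, -0.001], [0.999, -0.054, 0.002], [0.002, -0.001, -1.0]]
ft_force: [-8.2, 1.8, 3.2]
width: 0.0306
```

Emit:
servo_tool(increments="0 -0.7 -0.45 0 0 0 0;0 -0.7 -0.45 0 0 0 0;0 -0.7 -0.45 0 0 0 0;0 -0.7 -0.45 0 0 0 0;0 -0.7 -0.45 0 0 0 0")

```text
time: 55.25
ee_pos: [0.5327, 0.021, 0.1657]
tool_rot: [[0.053, 0.999, 0.002], [0.999, -0.053, 0.0], [0.0, 0.002, -1.0]]
ft_force: [-0.2, -0.4, -0.6]
width: 0.0002
```

```bash
python3 - <<'E'
from h import *
w=cap('wrist','w17');a=cap('scene');b=cap('side')
for n,c in(('w',w),('a',a),('b',b)):
    for u,v,A in greens(c):
        p=ray(c,u,v,.045)
        if p[0]<.8: print(n,round(u),round(v),A,p.round(4))
togo((.533,.012),.06)
cv2.imwrite('pics/v5.png',np.vstack([np.hstack([cv2.resize(a['frame'][160:340,210:400],(400,379)),cv2.resize(b['frame'][160:340,210:400],(400,379))]),cv2.resize(w['frame'],(293,220)).repeat(1,0) if 0 else np.pad(cv2.resize(w['frame'],(293,220)),((0,0),(0,507),(0,0)))])[:,:,::-1])
E
```

```text
w 322 235 1914.0 [0.5323 0.014  0.045 ]
togo tool(0.1m) [-0.091  0.012  1.053] ee [0.5322 0.0212 0.1653]
```

View pics/v5.png

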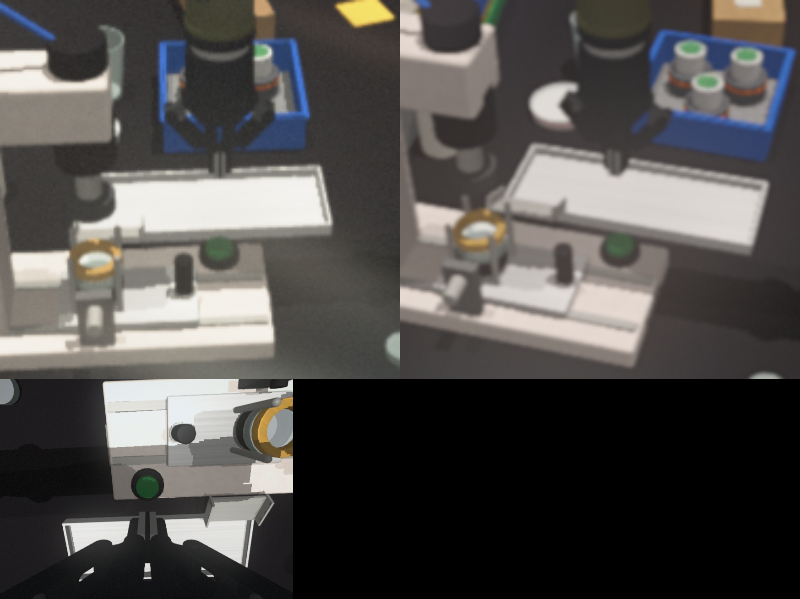

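Scene, side and wrist: nest and stack under the ram with the ring on top, cells upright in the tote, catch tray empty. Button at (322,235) in the wrist view gives about (0.532, 0.015). There was a brief -8 N during the lift, so I'm checking the pull post position before pressing.

```bash
python3 - <<'E'
from h import *
w=cap('wrist')
print('pull',ray(w,188/293*640,(432-379)/220*480,.098).round(4))
a=cap('scene');b=cap('side')
print(ray(a,210+183/400*190,160+259*180/379,.098).round(4),ray(b,210+165/400*190,160+249*180/379,.098).round(4))
togo((.533,.016),.055)
E
```

```text
pull [0.5791 0.0894 0.098 ]
[0.5787 0.0897 0.098 ] [0.5751 0.0906 0.098 ]
togo tool(0.1m) [-0.046  0.014  1.102] ee [0.5318 0.0207 0.1652]
```

Emit:
servo_tool(increments="0 -0.05 0.01 0.3 0 0 0;0 -0.05 0.01 0.6 0 0 0;0 -0.05 0.01 0.9 0 0 0;0 -0.05 0.01 1 0 0 0;0 -0.05 0.01 1 0 0 0;0 -0.05 0.01 1 0 0 0")

```text
time: 56.15
ee_pos: [0.5333, 0.0152, 0.0664]
tool_rot: [[0.054, 0.999, 0.002], [0.999, -0.054, 0.0], [0.0, 0.002, -1.0]]
ft_force: [-0.5, 0.4, 1.1]
width: 0.0001
```

```bash
python3 - <<'E'
from h import *
a=cap('scene');b=cap('side')
f=lambda x,y:(210+x*190/400,160+y*180/379)
for c,n,p in((a,'a',[(273,337),(265,248)]),(b,'b',[(239,350),(270,252)])):
    q=[ray(c,*f(*k),.03)[:2] for k in p]; u=(q[1]-q[0])/np.linalg.norm(q[1]-q[0]); nrm=np.array([-u[1],u[0]]); nrm*=np.sign(nrm[0])
    print(n,np.round(q,4),'dist pull->front',nrm@(np.array([.5787,.0895])-q[0]),'yaw',nrm)
# ejector/ram: ram pad lower end in scene
E
```

```text
a [[0.4805 0.1537]
 [0.4739 0.0014]] dist pull->front 0.10089160705885672 yaw [ 0.99907269 -0.04305524]
b [[ 0.4728  0.1572]
 [ 0.4736 -0.0012]] dist pull->front 0.10556386349117147 yaw [0.99998656 0.00518427]
```

Pull post is 101–105 mm from the press front edge, where home means 100 mm, and it hit a hard stop at 19 N, so the carriage is home. Pressing the button.

Emit:
servo_tool(increments="0 0 0 0.05 0 0 0;0 0 0 0.1 0 0 0;0 0 0 0.14 0 0 0;0 0 0 0.14 0 0 0")

```text
time: 56.65
ee_pos: [0.5323, 0.0153, 0.051]
tool_rot: [[0.054, 0.999, -0.0], [0.999, -0.054, 0.0], [0.0, -0.0, -1.0]]
ft_force: [-0.9, 0.9, 2.4]
width: 0.0003
```

Emit:
servo_tool(increments="0 0 0 0.02 0 0 0;0 0 0 0.04 0 0 0;0 0 0 0.06 0 0 0;0 0 0 0.06 0 0 0")

```text
time: 57.05
ee_pos: [0.5324, 0.0153, 0.0461]
tool_rot: [[0.054, 0.999, -0.0], [0.999, -0.054, 0.001], [0.001, -0.0, -1.0]]
ft_force: [-3.2, 0.6, 9.3]
width: 0.0001
```

Emit:
servo_tool(increments="0 0 0 0.02 0 0 0;0 0 0 0.03 0 0 0;0 0 0 0.03 0 0 0;0 0 0 0.03 0 0 0")

```text
time: 57.45
ee_pos: [0.5326, 0.0154, 0.0456]
tool_rot: [[0.054, 0.999, -0.001], [0.999, -0.054, 0.003], [0.003, -0.001, -1.0]]
ft_force: [-11.6, 0.3, 29.6]
width: -0.0003
```

Emit:
servo_tool(increments="0 0 0 -0.3 0 0 0;0 0 0 -0.7 0 0 0;0 0 0 -1 0 0 0;0 0 0 -1 0 0 0;0 -0.3 -0.3 -1 0 0 0;0 -0.6 -0.6 -1 0 0 0;0 -1 -0.8 -1 0 0 0;0 -1 -0.8 -1 0 0 0;0 -1 -0.8 -1 0 0 0;0 -1 -0.8 -1 0 0 0;0 -1 -0.8 -1 0 0 0;0 -1 -0.8 -1 0 0 0")

```text
time: 58.65
ee_pos: [0.4474, -0.0796, 0.1421]
tool_rot: [[0.052, 0.999, -0.0], [0.999, -0.052, -0.001], [-0.001, -0.0, -1.0]]
ft_force: [0.6, -0.4, -0.1]
width: 0.0002
```

```bash
python3 - <<'E'
from h import *
a=cap('scene');b=cap('side');w=cap('wrist')
o=ctrl.get_obs();print(o['time'],o['ee_pos'],o['ft_force'])
for n,c in(('w',w),('a',a),('b',b)):
    for u,v,A in greens(c):
        p=ray(c,u,v,.074);q=ray(c,u,v,.046)
        if p[0]<.8: print(n,round(u),round(v),A,p.round(4)[:2],q.round(4)[:2])
def brass(c):
    hsv=cv2.cvtColor(c['frame'],cv2.COLOR_RGB2HSV);m=((hsv[...,1]>100)&(hsv[...,0]>12)&(hsv[...,0]<32)&(hsv[...,2]>60)).astype(np.uint8)
    for k in cv2.findContours(m,cv2.RETR_EXTERNAL,cv2.CHAIN_APPROX_NONE)[0]:
        x,y,ww,h=cv2.boundingRect(k);p=ray(c,x+ww/2,y+h/2,.103)
        if cv2.contourArea(k)>60 and .6<p[0]<.75 and abs(p[1]-.085)<.05:print('ring',(x,y,ww,h),p.round(4))
brass(a);brass(b)
cv2.imwrite('pics/v6.png',np.hstack([cv2.resize(a['frame'][160:340,210:400],(400,379)),cv2.resize(b['frame'][160:340,210:400],(400,379))])[:,:,::-1])
E
```

```text
58.8 [ 0.44726456 -0.07995858  0.14220222] [ 1.07037099 -0.01415526 -0.2032899 ]
w 472 60 3458.5 [0.5228 0.0119] [0.5324 0.014 ]
a 314 277 67.0 [0.5351 0.042 ] [0.5329 0.0103]
b 314 275 79.0 [0.5256 0.0408] [0.5336 0.0125]
ring (246, 284, 18, 9) [0.6782 0.1072 0.103 ]
ring (244, 274, 23, 9) [0.6774 0.0718 0.103 ]
ring (236, 259, 24, 20) [0.6771 0.0881 0.103 ]
```

```bash
python3 - <<'E'
from h import *
for n in('scene','side'):
    c=cap(n);hsv=cv2.cvtColor(c['frame'],cv2.COLOR_RGB2HSV);m=(hsv[...,1]>50)&(hsv[...,0]>40)&(hsv[...,0]<85)&(hsv[...,2]>50)
    k,l,s,ce=cv2.connectedComponentsWithStats(m.astype(np.uint8))
    for i in range(1,k):
        p=ray(c,*ce[i],.075)
        if s[i,4]>20 and .38<p[0]<.6 and -.46<p[1]<-.23: print(n,s[i,4],(p[:2]-[.489,-.345]).round(3))
ctrl.close_job()
E
```

```text
scene 44 [ 0.042 -0.044]
scene 28 [0.006 0.037]
side 28 [-0.044 -0.044]
the job is handed in; nothing more can be done
```

The changeover is finished and handed in at about 59 s of the 210 s allowed; the close-out reported no verdict.

- **Stack:** I built spacer, lens blank and brass ring in the nest. Each part was set down until light contact at the expected height.
- **Cells:** All three finished cells went from the catch tray to the tote.
- **Carriage:** I pushed it to a hard stop. It did not move under 19 N, and the pull post measured 101–105 mm from the press front edge, where home should read 100 mm.
- **Button:** I pressed it to its bottom stop (about 30 N), then let it go and moved the arm clear.

**Last checks:**
- **Cells in the tote:** The last picture I could view, just before the press, showed the cells upright and the catch tray empty. After the press, the scene and side cameras together placed a cell nose at each of the three planned spots, all within 45 mm of the tote centre. Neither camera saw all three at once, because the arm was partly in the way.
- **Ring:** The side camera put the ring at the expected home position, within about 2 mm. The scene camera saw it only in two pieces, split by what stands in front of it.
- **Final picture not viewed:** The 16-picture limit was reached, so the state after the press was checked by numbers only.
- **Unexplained contact:** There was a brief 8 N sideways force while lifting off the pull post, well under the 40 N limit. I did not find the cause, and the carriage position measured fine afterwards.

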